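Reload the wheel spindle

ROBOT

A 6-joint arm with a two-finger parallel gripper is mounted at the origin on a cart in front of the work surface, level with it; the furniture and walls round the work are solid. World frame = base frame: x ahead of the robot, y to its left, z up, the work surface at z = 0. Lengths are in m, angles in rad, forces in N, time in s.
With the tool pointing down it reaches from about 0.325 to 0.75 m from the base axis. Payload 7.6 kg.
Tool frame: the origin (TCP) lies where the fingers leave the gripper's body, on its centre line; the fingertips stand 73 mm ahead of it and the grasp point (between the pads) lies r.tcp_to_grasp ahead of it (r.tcp_to_grasp is the distance from the TCP to the grasp point, in m); z points along the fingers, y is the line along which they close (so a half turn about z gives the same grasp; the last joint's range is limited). The gripper opens to 85 mm and grips with 20 to 120 N. Pads are 22 mm wide; open, the fingers measure 114 mm over their backs; the gripper's body (76 mm by 85 mm) begins 54 mm behind the grasp point. The pads swing forward as they close: fully open they stand 13 mm farther back than shut.
Start: joints at [-0.07, 0.052, 1.401, -0, 1.689, -0.07], TCP at [0.525, 0, 0.304] pointing down, gripper open.
Joint ranges: [-2.9, 2.9], [-0.91, 2.17], [0.12, 2.37], [-1.06, 4.2], [0.26, 2.73], [-2.93, 2.93]. Speed limits (rad/s): [2.57, 2.57, 3.01, 3.14, 3.14, 3.14].

INTERFACE

Orientations are given as a rotation vector (axis times angle).
In Python, from plant import r, vision, order, outline_of gives the robot as it stands.
- The arm moves only by the shell command python3 -m jog 'ROWS' [FORCE]. ROWS is JSON, a list of rows, each an object of numbers: "jaw": the opening, from 0 (shut) to 1 (fully open); "x", "y", "z": the shift along the tool's x, y, z each as a share of 0.04 m, from -1 to 1; "rx", "ry", "rz": the turn, a rotation vector about the tool's x, y, z each as a share of 5 degrees, from -1 to 1. A call has exactly 8 rows; each row shifts and turns the commanded pose from where the row before left it, along the tool's axes as they then stand; what a row does not reach is not made up. A row lasts 1/12 s, in which the tool goes at most 41.7 mm and 7.16 degrees, less where a joint would pass 70% of its speed; a pose out of reach is approached as far as the arm can. A call with a number of a shift or a turn outside -1 to 1 is refused whole. A call with a gripper value outside its range is refused whole. The fingers move at their own pace and stop on an object; FORCE is the grip in N (left out, the last holds). Time passes only in rows, so rows that do not move let the fingers close, or fill a call up. It gives the time, the measured TCP pose, the force, the opening and the grip force at its end, in the units of the state.
- r.read_state(): the state, without advancing time (a new reading comes with each control period).
- vision.get_image(name): name is "scene" or "side" or "wrist"; returns a dict with "image" (384x512x3 uint8, blue, green, red), "camera_matrix" (3x3 intrinsics, pixels), "position" and "orientation" of the camera in the world; the wrist camera has in their place "mount" (4x4, takes a point from camera to tool coordinates, whose origin is the TCP and whose axes are the flange's). Camera axes: x right, y down, z forward; pixel columns grow to the right and rows downward; lengths in m; the calibration is good to about 2 mm. A picture is of the moment at which its call begins: read the wrist's pose just before it. There is no depth.
- order.close_job(): hands the job in; it is judged then, once.
Trained networks look in a picture, given as the dict that the camera call returned (one of the last four; its "shot" number tells which), for a name from the list of things; names that differ only in an ending like _2 or _b are one class to them, and where a whole thing is asked for, a point or a joint stands for the part that bears it (a point fixed in the world has none). Each returns a list of dicts, best first, with "p" (0 to 1); they miss things now and then, are a little off and sometimes report something else, mostly with a low value. They report only what shows in the picture. A call takes as long as a camera call.
- outline_of(picture, target): "pixels" (384x512 bool, what is visible of it) and "rect" ([centre column, centre row, width, height] in pixels, round what is visible of it).
The state is a dict: "time": time; "joints": joint angles; "qvel": joint speeds; "joint_efforts": joint torques, N m; "position": TCP position; "eef_rot": TCP orientation; "force": force on the tool from outside, world axes, zero at the start; "moment": the same for the moment, N m; "opening": opening from 0.0 (shut) to 1.0 (fully open); "grasp_force": force on a finger pad.
Only numpy, scipy, OpenCV 4.12 (cv2) and the standard library are available. Lean on these libraries where they do the work, as an engineer would, in place of code of your own. Each camera call takes 0.05 s, during which the arm holds its last target. There are 200 camera calls.

TASK

Pull the orange-headed retaining pin out of the steel spindle and park it in the black post beside it, then thread the parts from the tray onto the spindle: the blue spacer first, right down on the base, next every red washer that is there (two to four of them, in any order), and last the brass bushing, all lying flat on one another. Then put the pin back into the top of the spindle, pushed fully home to lock the stack, let go, and leave the skull and the two pots where they are.

Things in the scene. Friction and masses are not known exactly. Their poses are not given: they have to be found in the camera images.
- stand: Fixed grey base plate, 80 (x) x 150 (y) x 12 mm, origin under its centre on the table, z up. It carries the steel spindle at y = -40 mm and the black parking post at y = +40 mm, both upright at x = 0.
- spindle_foot (a point): Point on the spindle's axis at the top face of the base plate (12 mm over the table), where the spacer must rest. Axes as the stand's.
- spindle_top (a point): Centre of the spindle's top end, 56 mm above the base plate. The spindle is a steel post 18 mm in diameter (its upper rim narrows by 1.5 mm) with a hole 10 mm in diameter and 30 mm deep down from its top. Axes as the stand's.
- park_top (a point): Centre of the top of the black parking post: 28 mm in diameter, 34 mm above the base plate, with a hole 10 mm in diameter and 30 mm deep. Axes as the stand's.
- pin: Retaining pin, 44 mm long: knurled orange head 26 mm in diameter and 16 mm high, and under it a steel shaft 7 mm in diameter and 28 mm long whose last 6 mm taper to 3 mm. Origin at the centre of the head's underside, z up along the head; pushed home, the underside rests on the top of the post. It starts in the spindle.
- tray: Fixed shallow wooden sorting tray, 130 (x) x 276 (y) mm, floor 4 mm thick, with 2 x 3 cells (centres at x = -31, +31 mm and y = -90, 0, +90 mm); its ribs and rim are 4 mm wide and only 3 mm above its floor, so fingers may pass over them. Origin under its centre on the table, z up. One ring lies flat in each cell (some cells are empty), in no set order.
- spacer: Plain ring, the same either way up; origin at its centre (half its thickness above what it lies on), z along its bore. Blue, 40 mm outside diameter, bore 22 mm, 14 mm thick.
- bushing: Plain ring, the same either way up; origin at its centre (half its thickness above what it lies on), z along its bore. Brass, 36 mm outside diameter, bore 22 mm, 10 mm thick.
- washer1: Plain ring, the same either way up; origin at its centre (half its thickness above what it lies on), z along its bore. Red washer, 44 mm outside diameter, bore 22 mm, 7 mm thick. May be absent.
- washer2: Plain ring, the same either way up; origin at its centre (half its thickness above what it lies on), z along its bore. Red washer, 44 mm outside diameter, bore 22 mm, 7 mm thick. May be absent.
- washer3: Plain ring, the same either way up; origin at its centre (half its thickness above what it lies on), z along its bore. Red washer, 44 mm outside diameter, bore 22 mm, 7 mm thick. May be absent.
- washer4: Plain ring, the same either way up; origin at its centre (half its thickness above what it lies on), z along its bore. Red washer, 44 mm outside diameter, bore 22 mm, 7 mm thick. May be absent.
- clay_skull: Small clay skull, 83x56x59 mm, standing on the table; a bystander. Origin under its centre.
- water_pot: Speckled grey water pot, 68 mm wide, 63 mm high, on the table; a bystander. Origin under its centre.
- test_pinch_pot: Small white pinch pot, 60x64x38 mm, standing on the round banding wheel; a bystander. Origin under its centre.

How it is judged:
On the way, in this order (a step that is already met when the one before it is completed fails the run):
1. the pin is parked upright in the black post, its head down on the post (horizontal distance between pin and park_top below 0.003 m and z of pin in the frame of park_top below 0.003 m and angle between pin's own z axis and vertical below 0.1 rad), for 0.2 s.
2. the spacer is on the spindle, flat on the base plate (horizontal distance between spacer and spindle_foot below 0.004 m and z of spacer in the frame of stand between 0.017 and 0.0215 m and angle between the z axis of spacer and the z axis of stand, either way round below 0.12 rad), for 0.2 s.
3. every washer present is on the spindle above the spacer, and the bushing is not yet on it (all of step 2 and horizontal distance between each of washer1, washer2, washer3, washer4 and spindle_foot below 0.004 m and z of washer1 in the frame of stand between 0.0275 and 0.0525 m and angle between the z axis of each of washer1, washer2, washer3, washer4 and the z axis of stand, either way round below 0.12 rad and z of washer2 in the frame of stand between 0.0275 and 0.0525 m and z of washer3 in the frame of stand between 0.0275 and 0.0525 m and z of washer4 in the frame of stand between 0.0275 and 0.0525 m and horizontal distance between bushing and spindle_foot above 0.03 m), for 0.2 s.
4. the bushing is on the spindle above the washers (all of step 2 and horizontal distance between each of washer1, washer2, washer3, washer4, bushing and spindle_foot below 0.004 m and z of washer1 in the frame of stand between 0.0275 and 0.0525 m and angle between the z axis of each of washer1, washer2, washer3, washer4, bushing and the z axis of stand, either way round below 0.12 rad and z of washer2 in the frame of stand between 0.0275 and 0.0525 m and z of washer3 in the frame of stand between 0.0275 and 0.0525 m and z of washer4 in the frame of stand between 0.0275 and 0.0525 m and z of bushing in the frame of stand between 0.043 and 0.061 m), for 0.2 s.
At the end, for the whole second after the job is handed in: Spacer flat on the base plate, all present washers on it, bushing on top, each within 4 mm of the spindle axis, level within 0.12 rad and less than 2.5 mm above its place; pin upright in the spindle, head within 3 mm of home; all at rest (all of step 4 and horizontal distance between pin and spindle_top below 0.003 m and z of pin in the frame of spindle_top below 0.003 m and angle between pin's own z axis and vertical below 0.1 rad and linear speed of each of spacer, bushing, pin, washer1, washer2, washer3, washer4 below 0.02 m/s); the robot touches nothing.
It fails at once if the clay skull is moved more than 3 cm (distance of clay_skull from where it was at the start of the episode above 0.03 m).
It fails at once if the water pot is moved more than 3 cm (distance of water_pot from where it was at the start of the episode above 0.03 m).
It fails at once if the pinch pot on the banding wheel is moved more than 3 cm (distance of test_pinch_pot from where it was at the start of the episode above 0.03 m).
Of washer1, washer2, washer3, washer4 only 2 to 4 are there at a start; the rules pass over those that are not, and their reading is None.
At some moment in a run one of spacer, bushing, washer1, washer2, washer3, washer4 may be knocked a few centimetres aside while the robot is not near it.
It also fails if it takes over 210 s, if anything falls off the work surface, if the arm or the gripper's body presses on something with over 40 N, if the wrist force passes 120 N, or if a joint passes its speed limit or range.

## Working session

There is one attempt and no reset: what is moved stays moved. The work goes in short steps, Python scripts to look and compute and a shell command to move; the robot and the scene stay as the last step left them, time stands still between calls to the robot, and variables do not carry over. Pictures are saved under pics/ and viewed, at most 14 in all, crops included, and the job is handed in when it is done.

```bash
ls; mkdir -p pics; python3 - <<'E'
from plant import r,vision
import cv2
s=r.read_state();print(s,r.tcp_to_grasp)
a=vision.get_image("scene");b=vision.get_image("wrist");
for n,p in(("scene",a),("wrist",b)):
  cv2.imwrite(f"pics/{n}0.png",p["image"]);print({k:v for k,v in p.items() if k!="image"})
E
```

```text
pics
{'time': 0.0, 'joints': array([-7.02822826e-02,  5.28370934e-02,  1.40170753e+00,  3.95253548e-05,
        1.68856508e+00, -7.02915934e-02]), 'qvel': array([-0.0010854 ,  0.00069245, -0.0004104 , -0.00068923, -0.00112484,
        0.00039582]), 'joint_efforts': array([ 8.02730119e-04, -3.81666934e+01, -3.60182977e+01,  8.43031398e-05,
        6.19437444e-03, -2.66336252e-05]), 'position': array([5.24825602e-01, 5.27008703e-05, 3.03080839e-01]), 'eef_rot': array([-2.22059763e+00, -2.22062855e+00,  1.51540065e-03]), 'force': array([-0.28626984, -0.24953799, -0.84343851]), 'moment': array([ 0.02723332, -0.04571038,  0.02557925]), 'grasp_force': 0.0, 'opening': 1.000753954453401} 0.0539
{'camera_matrix': array([[352.43287701,   0.        , 250.85604016],
       [  0.        , 352.43287701, 199.0056468 ],
       [  0.        ,   0.        ,   1.        ]]), 'position': array([-0.08292643, -0.55033486,  0.4712301 ]), 'orientation': array([-1.91679779,  0.86567516, -0.53908128]), 'shot': 1}
{'camera_matrix': array([[303.48759898,   0.        , 254.46560309],
       [  0.        , 303.48759898, 190.83946522],
       [  0.        ,   0.        ,   1.        ]]), 'mount': array([[ 1.57854807e-04, -9.63892352e-01, -2.66292149e-01,
         6.72138622e-02],
       [ 9.99999917e-01,  5.22547553e-05,  4.03642525e-04,
        -7.33234946e-04],
       [-3.75152912e-04, -2.66292190e-01,  9.63892281e-01,
        -7.13393589e-02],
       [ 0.00000000e+00,  0.00000000e+00,  0.00000000e+00,
         1.00000000e+00]]), 'shot': 2}
```

View pics/scene0.png

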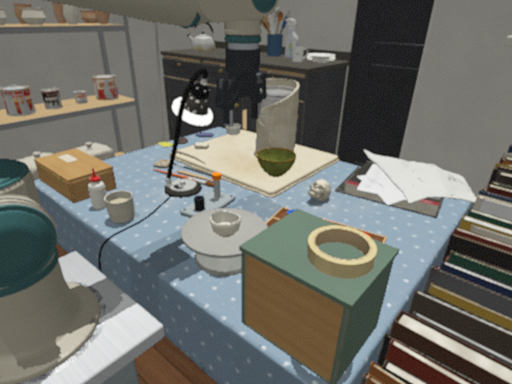

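View pics/wrist0.png

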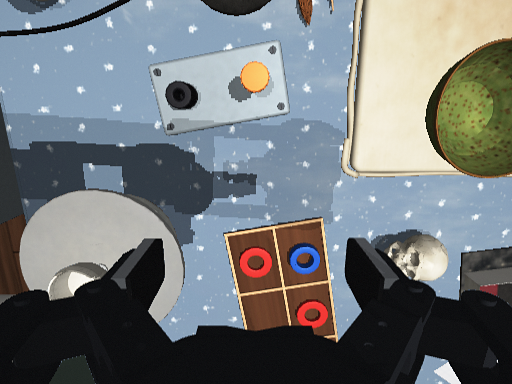

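```bash
cat > h.py <<'E'
import numpy as np,cv2
from scipy.spatial.transform import Rotation as R
from plant import r,vision,outline_of
def shot(n="wrist",save=None):
    s=r.read_state();p=vision.get_image(n)
    if n=="wrist":
        T=np.eye(4);T[:3,:3]=R.from_rotvec(s["eef_rot"]).as_matrix();T[:3,3]=s["position"]
        p["T"]=T@p["mount"]
    else:
        T=np.eye(4);T[:3,:3]=R.from_rotvec(p["orientation"]).as_matrix();T[:3,3]=p["position"];p["T"]=T
    if save: cv2.imwrite("pics/"+save,p["image"])
    return p
def plane(p,uv,z):
    d=p["T"][:3,:3]@np.linalg.solve(p["camera_matrix"],[uv[0],uv[1],1]);o=p["T"][:3,3]
    return (o+d*(z-o[2])/d[2])[:2]
def proj(p,X):
    c=np.linalg.inv(p["T"])@np.append(X,1);u=p["camera_matrix"]@c[:3];return u[:2]/u[2]
def find(p,name,z,pmin=.3):
    """outlines -> top-face ellipse centre on plane z"""
    out=[]
    for o in outline_of(p,name):
        if o["p"]<pmin: continue
        c=max(cv2.findContours(o["pixels"].astype(np.uint8),0,1)[0],key=len)
        h=cv2.convexHull(c).reshape(-1,2)
        q=np.array([plane(p,x,z) for x in h],np.float32)*1000
        (cx,cy),rad=cv2.minEnclosingCircle(q)
        out.append((round(o["p"],2),np.round([cx,cy,rad],1),np.round(o["rect"])))
    return out
def tool(xy):
    """where the grasp centre is and what it has to go, in tool axes, m"""
    s=r.read_state();M=R.from_rotvec(s["eef_rot"]).as_matrix()
    d=np.array([xy[0],xy[1],s["position"][2]])-s["position"];return M.T@d
E
python3 - <<'E'
from h import *
p=shot()
for n,z in [("pin",.084),("spacer",.018),("bushing",.014),("washer1",.011)]: print(n,find(p,n,z))
for n,uv,z in [("spindle",(255,76),.084),("post",(181,95),.046),("c1",(150,64),.012),("c2",(279,41),.012),("c3",(289,116),.012),("c4",(166,135),.012)]: print(n,plane(p,uv,z))
for uv in [(224,233),(323,218),(245,290),(240,0)]: print(plane(p,uv,.007))
for uv in [(100,180),(185,275),(440,255)]: print(plane(p,uv,.05))
q=shot("side","side0.png")
print(proj(p,[.5,0,.0]))
E
```

```text
pin [(0.9, array([523.9,  93.8,  13.3]), array([256.,  77.,  30.,  32.])), (0.75, array([ 556.1, -124.4,   91.2]), array([283., 279., 108., 122.]))]
spacer [(0.7, array([485.9,  87.2,  81. ]), array([221.,  90., 143.,  96.])), (0.68, array([ 587.6, -121.2,   22.8]), array([304., 258.,  35.,  32.]))]
bushing []
washer1 [(0.87, array([ 524.4, -130.3,   22.9]), array([255., 261.,  29.,  31.])), (0.55, array([ 603.9, -210.3,   22.9]), array([313., 311.,  30.,  29.]))]
spindle [0.52437507 0.09413768]
post [0.44795902 0.07921253]
c1 [0.40772263 0.1133202 ]
c2 [0.55056557 0.13665046]
c3 [0.56388713 0.05722098]
c4 [0.41947517 0.03542438]
[ 0.48404083 -0.09140772]
[ 0.61209914 -0.07049036]
[ 0.51078773 -0.17630801]
[0.50831689 0.17767654]
[ 0.35411305 -0.01008589]
[ 0.44042597 -0.12731839]
[ 0.74230898 -0.10063016]
[235.38487761 162.90124275]
```

View pics/side0.png

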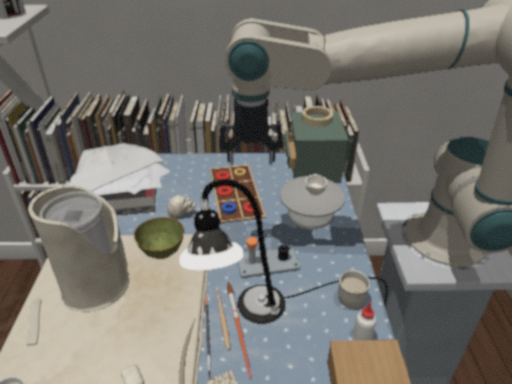

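```bash
python3 - <<'E'
from h import *
a=shot("scene");b=shot("side")
def tri(u,v):
    A=[];B=[]
    M=np.zeros((3,3));w=np.zeros(3)
    for p,x in((a,u),(b,v)):
        d=p["T"][:3,:3]@np.linalg.solve(p["camera_matrix"],[*x,1]);d/=np.linalg.norm(d);o=p["T"][:3,3]
        Q=np.eye(3)-np.outer(d,d);M+=Q;w+=Q@o
    return np.linalg.solve(M,w)
for n,u,v in [("shade rim",(193,117),(211,257)),("neck top",(200,73),(232,182)),("head top",(197,88),(205,217)),("base",(183,187),(262,303)),("pin",(216,178),(252,243)),("skull",(320,190),(180,205)),("pot",(222,222),(317,186))]:print(n,tri(u,v))
E
```

```text
shade rim [0.60124266 0.2636796  0.19234303]
neck top [0.56316044 0.18789553 0.32510331]
head top [0.60836321 0.24600252 0.27873246]
base [0.50261095 0.22000252 0.00540747]
pin [0.5213513  0.09104377 0.0701668 ]
skull [ 0.72563331 -0.11698829  0.02788146]
pot [ 0.34069452 -0.11165095  0.09492964]
```

```bash
R='{"rz":1}'; python3 -m jog '[{"rz":1},{"rz":1},{"rz":1},{"rz":1},{"rz":1},{"rz":1},{"rz":1},{"rz":1}]'; python3 -m jog '[{"rz":1},{"rz":1},{"rz":1},{"rz":1},{"rz":1},{"rz":1},{"rz":1},{"rz":1}]'
python3 - <<'E'
from h import *
p=shot("wrist","w1.png")
print(find(p,"pin",.084));print(tool([.524,.094]),r.read_state()["joints"])
for n,z in [("spacer",.018),("bushing",.014),("washer1",.011)]: print(n,find(p,n,z))
E
```

```text
[(0.88, array([524.6,  93.7,  13.4]), array([254.,  76.,  28.,  37.]))]
[ 9.39896892e-02 -1.01078239e-03 -2.27821413e-06] [-7.03164811e-02  5.21858835e-02  1.40072137e+00 -1.61366605e-05
  1.68858332e+00 -7.03039453e-02]
spacer [(0.63, array([ 587.9, -120.7,   21.6]), array([305., 258.,  31.,  30.]))]
bushing []
washer1 [(0.9, array([ 524.6, -130.4,   22.8]), array([254., 262.,  32.,  30.])), (0.71, array([ 603.3, -211. ,   22.1]), array([312., 313.,  27.,  25.]))]invalid input
invalid input
```

View pics/w1.png

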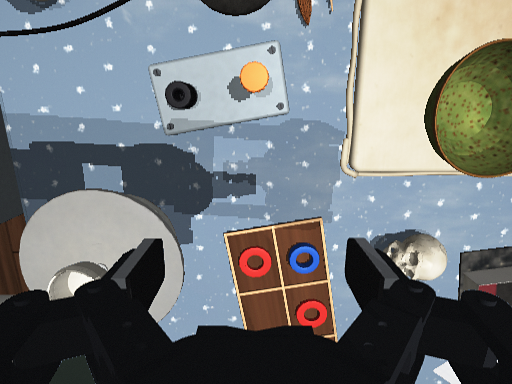

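The picture is unchanged (arm didn't move: pin at (254,76), post (181,95), rings at (255,262), (305,258), (312,313)). Rows presumably need every key.

```bash
python3 -m jog '[{"jaw":1,"x":0,"y":0,"z":0,"rx":0,"ry":0,"rz":1},{"jaw":1,"x":0,"y":0,"z":0,"rx":0,"ry":0,"rz":1},{"jaw":1,"x":0,"y":0,"z":0,"rx":0,"ry":0,"rz":1},{"jaw":1,"x":0,"y":0,"z":0,"rx":0,"ry":0,"rz":1},{"jaw":1,"x":0,"y":0,"z":0,"rx":0,"ry":0,"rz":1},{"jaw":1,"x":0,"y":0,"z":0,"rx":0,"ry":0,"rz":1},{"jaw":1,"x":0,"y":0,"z":0,"rx":0,"ry":0,"rz":1},{"jaw":1,"x":0,"y":0,"z":0,"rx":0,"ry":0,"rz":1}]' 40; python3 -m jog '[{"rz":1,"jaw":1},{"rz":1,"jaw":1},{"rz":1,"jaw":1},{"rz":1,"jaw":1},{"rz":1,"jaw":1},{"rz":1,"jaw":1},{"rz":1,"jaw":1},{"rz":1,"jaw":1}]'
```

```text
time: 1.42
position: [0.525, 0.0, 0.3039]
eef_rot: [2.85, 1.321, 0.0]
force: [-0.3, 0.5, 0.6]
opening: 1.002
grasp_force: 0.0invalid input
```

```bash
python3 -m jog '[{"jaw":1,"x":0,"y":0,"z":0,"rx":0,"ry":0,"rz":1},{"jaw":1,"x":0,"y":0,"z":0,"rx":0,"ry":0,"rz":1},{"jaw":1,"x":0,"y":0,"z":0,"rx":0,"ry":0,"rz":1},{"jaw":1,"x":0,"y":0,"z":0,"rx":0,"ry":0,"rz":1},{"jaw":1,"x":0,"y":0,"z":0,"rx":0,"ry":0,"rz":1},{"jaw":1,"x":0,"y":0,"z":0,"rx":0,"ry":0,"rz":1},{"jaw":1,"x":0,"y":0,"z":0,"rx":0,"ry":0,"rz":1},{"jaw":1,"x":0,"y":0,"z":0,"rx":0,"ry":0,"rz":1}]'
python3 - <<'E'
from h import *
p=shot("wrist","w2.png")
print(find(p,"pin",.084));print(tool([.524,.094]),r.read_state()["joints"])
for n,z in [("spacer",.018),("bushing",.014),("washer1",.011)]: print(n,find(p,n,z))
E
```

```text
time: 2.08
position: [0.525, 0.0, 0.3039]
eef_rot: [3.13, 0.267, 0.0]
force: [0.3, 0.7, 0.8]
opening: 1.002
grasp_force: 0.0
[(0.65, array([690.3, -99. ,  24.1]), array([402.,  20.,  57.,  37.])), (0.64, array([524.8,  91.8,  14.7]), array([160., 163.,  31.,  33.]))]
[ 1.52428189e-02 -9.27474150e-02 -5.68180450e-06] [-7.02959786e-02  5.21732879e-02  1.40070619e+00 -5.19632518e-05
  1.68860177e+00  1.32688113e+00]
spacer [(0.58, array([ 589.8, -122.9,   21.8]), array([370., 131.,  39.,  34.]))]
bushing [(0.66, array([ 559.5, -307. ,   18.8]), array([503., 178.,  17.,  31.])), (0.3, array([ 588.6, -124. ,   21.6]), array([368., 131.,  37.,  38.]))]
washer1 [(0.84, array([ 613.3, -291.2,   21.5]), array([502., 132.,  19.,  38.])), (0.74, array([ 525.2, -130.8,   23. ]), array([361., 180.,  36.,  34.]))]
```

View pics/w2.png

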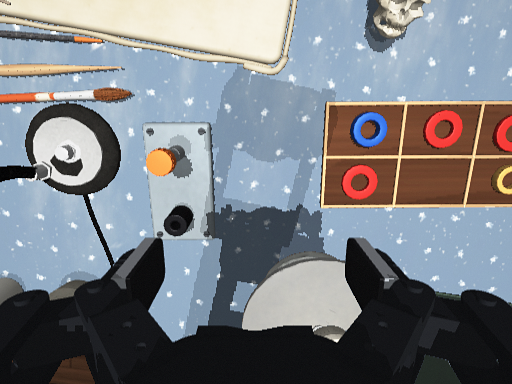

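```bash
python3 -m jog '[{"jaw":0.7,"x":0.095,"y":-0.58,"z":0.5,"rx":0,"ry":0,"rz":0},{"jaw":0.7,"x":0.095,"y":-0.58,"z":0.5,"rx":0,"ry":0,"rz":0},{"jaw":0.7,"x":0.095,"y":-0.58,"z":0.5,"rx":0,"ry":0,"rz":0},{"jaw":0.7,"x":0.095,"y":-0.58,"z":0.5,"rx":0,"ry":0,"rz":0},{"jaw":0.7,"x":0,"y":0,"z":0.5,"rx":0,"ry":0,"rz":0},{"jaw":0.7,"x":0,"y":0,"z":0.3,"rx":0,"ry":0,"rz":0},{"jaw":0.7,"x":0,"y":0,"z":0,"rx":0,"ry":0,"rz":0},{"jaw":0.7,"x":0,"y":0,"z":0,"rx":0,"ry":0,"rz":0}]'
python3 - <<'E'
from h import *
p=shot("wrist","w3.png")
for f in find(p,"pin",.084): print(f,tool(f[1][:2]/1000))
E
```

```text
time: 3.0
position: [0.5239, 0.0936, 0.192]
eef_rot: [3.129, 0.274, -0.001]
force: [0.6, 0.9, 0.7]
opening: 0.696
grasp_force: 0.0
(0.83, array([525.6,  94.1,  14.9]), array([255., 214.,  40.,  48.])) [ 1.11043498e-03 -4.39693890e-04  2.72642871e-06]
```

View pics/w3.png

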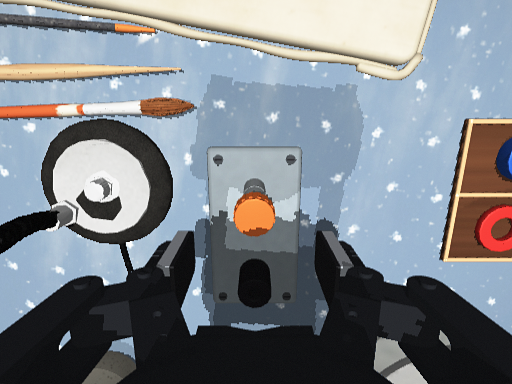

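The pin head is at (255,214), centred between the fingers; the post at (254,283); stand edges run vertical, so tool x is along −stand y.

```bash
python3 - <<'E'
from h import *
p=shot("wrist")
q=[plane(p,u,.0125) for u in [(217.5,159.5),(291,159.5),(223,296.5),(287,296.5)]]
c=np.mean(q,0);d=(q[0]+q[1]-q[2]-q[3]);d/=np.hypot(*d);print(np.round(q,4),c,np.degrees(np.arctan2(d[1],d[0])))
sp=c+.04*d;pk=c-.04*d;print(sp,pk,tool(sp),tool(pk))
print(plane(p,(255,214),.084),plane(p,(254,268),.046), np.degrees(2*np.arctan2(.274,3.129)))
E
```

```text
[[0.5436 0.1282]
 [0.5543 0.0675]
 [0.4141 0.1044]
 [0.4247 0.0443]] [0.48416698 0.08608578] 10.274896027064564
[0.52352551 0.09322062] [0.44480845 0.07895093] [-1.13282357e-03  1.26877684e-04 -3.30934229e-06] [-0.08113129  0.00056183 -0.00023917]
[0.52643502 0.09340695] [0.46772215 0.08377185] 10.009012284026925
```

```bash
python3 -m jog '[{"jaw":0.6,"x":0,"y":0,"z":0.3,"rx":0,"ry":0,"rz":0},{"jaw":0.6,"x":0,"y":0,"z":0.3,"rx":0,"ry":0,"rz":0},{"jaw":0.6,"x":0,"y":0,"z":0.3,"rx":0,"ry":0,"rz":0},{"jaw":0.6,"x":0,"y":0,"z":0.3,"rx":0,"ry":0,"rz":0},{"jaw":0.4,"x":0,"y":0,"z":0,"rx":0,"ry":0,"rz":0},{"jaw":0.1,"x":0,"y":0,"z":0,"rx":0,"ry":0,"rz":0},{"jaw":0.1,"x":0,"y":0,"z":0,"rx":0,"ry":0,"rz":0},{"jaw":0.1,"x":0,"y":0,"z":0,"rx":0,"ry":0,"rz":0}]' 40
python3 -m jog '[{"jaw":0.1,"x":0,"y":0,"z":0,"rx":0,"ry":0,"rz":0},{"jaw":0.1,"x":0,"y":0,"z":0,"rx":0,"ry":0,"rz":0},{"jaw":0.1,"x":0,"y":0,"z":0,"rx":0,"ry":0,"rz":0},{"jaw":0.1,"x":0,"y":0,"z":0,"rx":0,"ry":0,"rz":0},{"jaw":0.1,"x":0,"y":0,"z":0,"rx":0,"ry":0,"rz":0},{"jaw":0.1,"x":0,"y":0,"z":0,"rx":0,"ry":0,"rz":0},{"jaw":0.1,"x":0,"y":0,"z":0,"rx":0,"ry":0,"rz":0},{"jaw":0.1,"x":0,"y":0,"z":0,"rx":0,"ry":0,"rz":0}]' 40
```

```text
time: 3.82
position: [0.5237, 0.094, 0.144]
eef_rot: [3.129, 0.274, -0.001]
force: [-3.0, -0.8, -1.5]
opening: 0.283
grasp_force: 39.3
time: 4.48
position: [0.5238, 0.094, 0.144]
eef_rot: [3.13, 0.274, -0.0]
force: [-4.1, -0.6, -0.7]
opening: 0.282
grasp_force: 39.4
```

```bash
python3 -m jog '[{"jaw":0.1,"x":0,"y":0,"z":-0.2,"rx":0,"ry":0,"rz":0},{"jaw":0.1,"x":0,"y":0,"z":-0.3,"rx":0,"ry":0,"rz":0},{"jaw":0.1,"x":0,"y":0,"z":-0.3,"rx":0,"ry":0,"rz":0},{"jaw":0.1,"x":0,"y":0,"z":-0.3,"rx":0,"ry":0,"rz":0},{"jaw":0.1,"x":-0.5,"y":0,"z":0,"rx":0,"ry":0,"rz":0},{"jaw":0.1,"x":-0.5,"y":0,"z":0,"rx":0,"ry":0,"rz":0},{"jaw":0.1,"x":-0.5,"y":0,"z":0,"rx":0,"ry":0,"rz":0},{"jaw":0.1,"x":-0.5,"y":0,"z":0,"rx":0,"ry":0,"rz":0}]'
python3 -m jog '[{"jaw":0.1,"x":0,"y":0,"z":0,"rx":0,"ry":0,"rz":0},{"jaw":0.1,"x":0,"y":0,"z":0,"rx":0,"ry":0,"rz":0},{"jaw":0.1,"x":0,"y":0,"z":0,"rx":0,"ry":0,"rz":0},{"jaw":0.1,"x":0,"y":0,"z":0,"rx":0,"ry":0,"rz":0},{"jaw":0.1,"x":0,"y":0,"z":0,"rx":0,"ry":0,"rz":0},{"jaw":0.1,"x":0,"y":0,"z":0,"rx":0,"ry":0,"rz":0},{"jaw":0.1,"x":0,"y":0,"z":0,"rx":0,"ry":0,"rz":0},{"jaw":0.1,"x":0,"y":0,"z":0,"rx":0,"ry":0,"rz":0}]'
python3 - <<'E'
from h import *
p=shot("wrist")
im=p["image"][180:384,130:380]
cv2.imwrite("pics/w4.png",cv2.resize(im,None,fx=2.5,fy=2.5))
for k in [(.5239,.0935,.068)]: print(proj(p,k))
E
```

```text
time: 5.15
position: [0.4448, 0.0802, 0.1896]
eef_rot: [-3.129, -0.274, -0.005]
force: [-0.3, 1.1, -0.7]
opening: 0.283
grasp_force: 39.4
time: 5.82
position: [0.4452, 0.0802, 0.1878]
eef_rot: [3.13, 0.274, -0.0]
force: [0.3, 0.0, 0.2]
opening: 0.284
grasp_force: 39.4
[255.38031298  84.08827174]
```

View pics/w4.png

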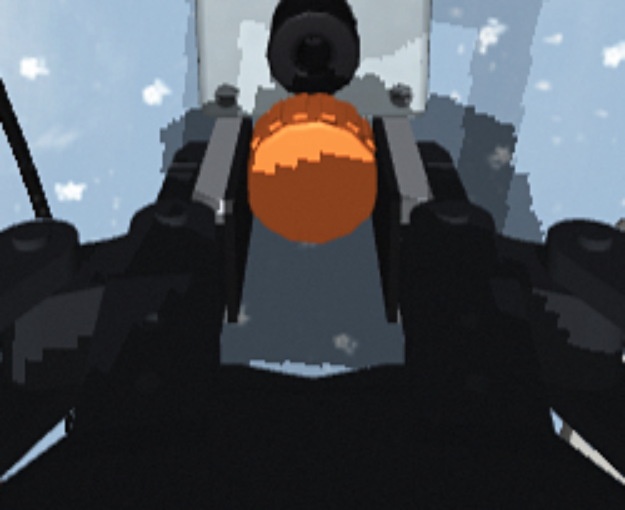

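The pin is held between the pads, head at crop (312,170); the post's hole shows at crop (313,52), i.e. pixel (255,201).

```bash
python3 - <<'E'
from h import *
p=shot("wrist")
a=plane(p,(255.2,200.8),.046);print(a,tool(a))
g=p["image"]; hsv=cv2.cvtColor(g,cv2.COLOR_BGR2HSV); m=cv2.inRange(hsv,(5,150,80),(20,255,255)); ys,xs=np.where(m);print(xs.min(),xs.max(),ys.min(),ys.max())
s=r.read_state()["position"]
for z in (.046,.062):print(proj(p,[*s[:2],s[2]-.0975+.046+z-.046+.0]),z)
E
```

```text
[0.44547965 0.07963905] [ 2.22954190e-04  5.81320417e-04 -1.37292873e-08]
0 511 0 276
[254.48396292 261.20492226] 0.046
[254.50847326 280.89989625] 0.062
```

```bash
python3 -m jog '[{"jaw":0.1,"x":0,"y":0.015,"z":0.2,"rx":0,"ry":0,"rz":0},{"jaw":0.1,"x":0,"y":0,"z":0.2,"rx":0,"ry":0,"rz":0},{"jaw":0.1,"x":0,"y":0,"z":0.2,"rx":0,"ry":0,"rz":0},{"jaw":0.1,"x":0,"y":0,"z":0.2,"rx":0,"ry":0,"rz":0},{"jaw":0.1,"x":0,"y":0,"z":0.2,"rx":0,"ry":0,"rz":0},{"jaw":0.1,"x":0,"y":0,"z":0.2,"rx":0,"ry":0,"rz":0},{"jaw":0.1,"x":0,"y":0,"z":0.2,"rx":0,"ry":0,"rz":0},{"jaw":0.1,"x":0,"y":0,"z":0.2,"rx":0,"ry":0,"rz":0}]'
python3 -m jog '[{"jaw":0.1,"x":0,"y":0,"z":0.05,"rx":0,"ry":0,"rz":0},{"jaw":0.1,"x":0,"y":0,"z":0,"rx":0,"ry":0,"rz":0},{"jaw":0.1,"x":0,"y":0,"z":0,"rx":0,"ry":0,"rz":0},{"jaw":0.1,"x":0,"y":0,"z":0,"rx":0,"ry":0,"rz":0},{"jaw":0.1,"x":0,"y":0,"z":0,"rx":0,"ry":0,"rz":0},{"jaw":0.1,"x":0,"y":0,"z":0,"rx":0,"ry":0,"rz":0},{"jaw":0.1,"x":0,"y":0,"z":0,"rx":0,"ry":0,"rz":0},{"jaw":0.1,"x":0,"y":0,"z":0,"rx":0,"ry":0,"rz":0}]'
```

```text
time: 6.58
position: [0.4451, 0.0796, 0.123]
eef_rot: [-3.13, -0.274, 0.0]
force: [-0.1, 0.1, -0.6]
opening: 0.286
grasp_force: 39.4
time: 7.25
position: [0.4452, 0.0796, 0.1219]
eef_rot: [-3.13, -0.274, -0.0]
force: [-0.4, 0.9, -0.6]
opening: 0.282
grasp_force: 39.6
```

```bash
python3 -m jog '[{"jaw":0.5,"x":0,"y":0,"z":0,"rx":0,"ry":0,"rz":0},{"jaw":0.6,"x":0,"y":0,"z":0,"rx":0,"ry":0,"rz":0},{"jaw":0.6,"x":0,"y":0,"z":0,"rx":0,"ry":0,"rz":0},{"jaw":0.6,"x":0,"y":0,"z":0,"rx":0,"ry":0,"rz":0},{"jaw":0.6,"x":0,"y":0,"z":-0.4,"rx":0,"ry":0,"rz":0},{"jaw":0.65,"x":0,"y":0,"z":-0.5,"rx":0,"ry":0,"rz":0},{"jaw":0.65,"x":0,"y":0,"z":-0.5,"rx":0,"ry":0,"rz":0},{"jaw":0.65,"x":0,"y":0,"z":-0.5,"rx":0,"ry":0,"rz":0}]'
python3 -m jog '[{"jaw":0.65,"x":0.377,"y":0.8,"z":0,"rx":0,"ry":0,"rz":0},{"jaw":0.65,"x":0.377,"y":0.8,"z":0,"rx":0,"ry":0,"rz":0},{"jaw":0.65,"x":0.377,"y":0.8,"z":0,"rx":0,"ry":0,"rz":0},{"jaw":0.65,"x":0.377,"y":0.8,"z":0,"rx":0,"ry":0,"rz":0},{"jaw":0.65,"x":0.377,"y":0.8,"z":0,"rx":0,"ry":0,"rz":0},{"jaw":0.65,"x":0.377,"y":0.8,"z":0,"rx":0,"ry":0,"rz":0},{"jaw":0.65,"x":0.377,"y":0.8,"z":0,"rx":0,"ry":0,"rz":0},{"jaw":0.65,"x":0,"y":0,"z":0,"rx":0,"ry":0,"rz":0}]'
cat > m.py <<'E'
from h import *
import sys
# ring centre by colour: bore+rim mask -> homography to top plane -> circle
RNG={"spacer":((100,120,60),(130,255,255),.018),"washer":((170,120,60),(180,255,255),.011),"bushing":((18,60,80),(32,255,255),.014)}
def rings(p,n):
    lo,hi,z=RNG[n];h=cv2.cvtColor(p["image"],cv2.COLOR_BGR2HSV);m=cv2.inRange(h,lo,hi)
    if n=="washer": m|=cv2.inRange(h,(0,150,60),(4,255,255))
    out=[]
    for o in outline_of(p,n if n!="washer" else "washer1"):
        if o["p"]<.3: continue
        k=cv2.dilate(o["pixels"].astype(np.uint8),np.ones((5,5)));ys,xs=np.where((m>0)&(k>0))
        if len(xs)<100: continue
        q=np.array([plane(p,x,z) for x in cv2.convexHull(np.c_[xs,ys]).reshape(-1,2)],np.float32)*1000
        (cx,cy),rad=cv2.minEnclosingCircle(q);c=np.array([cx,cy])/1000
        out.append((round(o["p"],2),np.round(c,4),round(rad,1),"shift units",np.round(tool(c)[:2]/.04,3)))
    return out
if __name__=="__main__":
    p=shot("wrist",sys.argv[2] if len(sys.argv)>2 else None)
    for n in sys.argv[1].split(","):
        for o in rings(p,n): print(n,*o)
E
python3 m.py spacer,washer,bushing w5.png
```

```text
time: 7.92
position: [0.4451, 0.0796, 0.1988]
eef_rot: [3.13, 0.274, -0.0]
force: [0.0, -0.8, 0.5]
opening: 0.65
grasp_force: 0.0
time: 8.58
position: [0.5897, -0.1275, 0.1965]
eef_rot: [3.129, 0.267, -0.001]
force: [0.4, 0.6, -0.1]
opening: 0.652
grasp_force: 0.0
spacer 0.83 [ 0.5897 -0.1242] 20.4 shift units [0.036 0.02 ]
washer 0.92 [ 0.5257 -0.1313] 22.8 shift units [-1.568 -0.058]
washer 0.85 [ 0.6043 -0.2116] 22.5 shift units [0.019 2.261]
washer 0.65 [ 0.6143 -0.2953] 23.3 shift units [-0.096  4.365]
bushing 0.56 [ 0.5605 -0.3098] 20.6 shift units [-1.488  4.502]
```

View pics/w5.png

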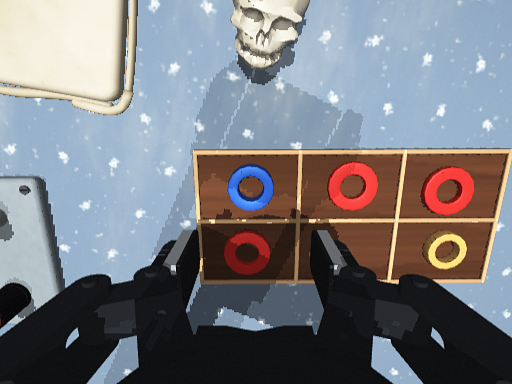

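```bash
python3 -m jog '[{"jaw":0.65,"x":0.03,"y":0.02,"z":0.59,"rx":0,"ry":0,"rz":0},{"jaw":0.65,"x":0,"y":0,"z":0.59,"rx":0,"ry":0,"rz":0},{"jaw":0.65,"x":0,"y":0,"z":0.59,"rx":0,"ry":0,"rz":0},{"jaw":0.65,"x":0,"y":0,"z":0.59,"rx":0,"ry":0,"rz":0},{"jaw":0.65,"x":0,"y":0,"z":0.59,"rx":0,"ry":0,"rz":0},{"jaw":0.65,"x":0,"y":0,"z":0,"rx":0,"ry":0,"rz":0},{"jaw":0.65,"x":0,"y":0,"z":0,"rx":0,"ry":0,"rz":0},{"jaw":0.65,"x":0,"y":0,"z":0,"rx":0,"ry":0,"rz":0}]'
python3 -c "
from h import *
p=shot('wrist','w6.png')"
```

```text
time: 9.45
position: [0.5901, -0.1228, 0.082]
eef_rot: [3.129, 0.275, 0.004]
force: [-0.5, 0.1, 0.3]
opening: 0.649
grasp_force: 0.0
```

View pics/w6.png

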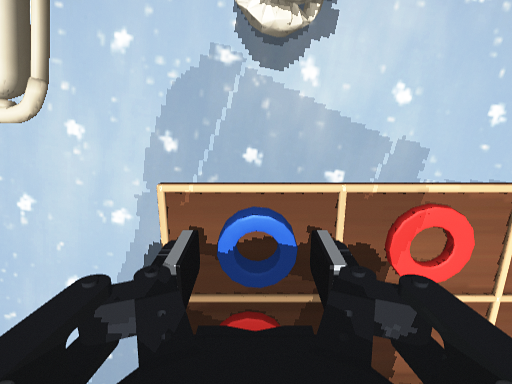

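The spacer sits centred between the fingers at (257,247). Close and lift.

```bash
python3 -m jog '[{"jaw":0.65,"x":0,"y":0,"z":0.07,"rx":0,"ry":0,"rz":0},{"jaw":0.5,"x":0,"y":0,"z":0,"rx":0,"ry":0,"rz":0},{"jaw":0.35,"x":0,"y":0,"z":0,"rx":0,"ry":0,"rz":0},{"jaw":0.3,"x":0,"y":0,"z":0,"rx":0,"ry":0,"rz":0},{"jaw":0.3,"x":0,"y":0,"z":0,"rx":0,"ry":0,"rz":0},{"jaw":0.3,"x":0,"y":0,"z":0,"rx":0,"ry":0,"rz":0},{"jaw":0.3,"x":0,"y":0,"z":0,"rx":0,"ry":0,"rz":0},{"jaw":0.3,"x":0,"y":0,"z":0,"rx":0,"ry":0,"rz":0}]' 40
python3 -m jog '[{"jaw":0.3,"x":0,"y":0,"z":-0.3,"rx":0,"ry":0,"rz":0},{"jaw":0.3,"x":0,"y":0,"z":-0.5,"rx":0,"ry":0,"rz":0},{"jaw":0.3,"x":0,"y":0,"z":-0.6,"rx":0,"ry":0,"rz":0},{"jaw":0.3,"x":0,"y":0,"z":-0.6,"rx":0,"ry":0,"rz":0},{"jaw":0.3,"x":0,"y":0,"z":0,"rx":0,"ry":0,"rz":0},{"jaw":0.3,"x":0,"y":0,"z":0,"rx":0,"ry":0,"rz":0},{"jaw":0.3,"x":0,"y":0,"z":0,"rx":0,"ry":0,"rz":0},{"jaw":0.3,"x":0,"y":0,"z":0,"rx":0,"ry":0,"rz":0}]' 40
cat > g.py <<'E'
from m import *
# ring in hand: top plane lies dz below the TCP
def inhand(p,n,dz):
    z0=RNG[n];RNG[n]=(z0[0],z0[1],r.read_state()["position"][2]-dz)
    o=rings(p,n);RNG[n]=z0;return o
p=shot()
for o in inhand(p,sys.argv[1],float(sys.argv[2])): print("in hand",*o)
sp=np.array([.5240,.0935])
print("to spindle, units",np.round(tool(sp)[:2]/.04,3),r.read_state()["position"])
E
python3 g.py spacer .062
```

```text
time: 10.17
position: [0.5899, -0.1234, 0.0785]
eef_rot: [3.129, 0.274, 0.003]
force: [-0.9, 1.4, 5.5]
opening: 0.445
grasp_force: 40.5
time: 10.83
position: [0.5887, -0.1231, 0.1557]
eef_rot: [-3.129, -0.274, 0.004]
force: [0.0, -0.1, -1.2]
opening: 0.444
grasp_force: 40.3
in hand 0.92 [ 0.5885 -0.1229] 21.9 shift units [-0.008 -0.009]
to spindle, units [-0.656 -5.615] [ 0.58883537 -0.1231503   0.15573078]
```

```bash
python3 -m jog '[{"jaw":0.3,"x":-0.094,"y":-0.8,"z":0,"rx":0,"ry":0,"rz":0},{"jaw":0.3,"x":-0.094,"y":-0.8,"z":0,"rx":0,"ry":0,"rz":0},{"jaw":0.3,"x":-0.094,"y":-0.8,"z":0,"rx":0,"ry":0,"rz":0},{"jaw":0.3,"x":-0.094,"y":-0.8,"z":0,"rx":0,"ry":0,"rz":0},{"jaw":0.3,"x":-0.094,"y":-0.8,"z":0,"rx":0,"ry":0,"rz":0},{"jaw":0.3,"x":-0.094,"y":-0.8,"z":0,"rx":0,"ry":0,"rz":0},{"jaw":0.3,"x":-0.094,"y":-0.8,"z":0,"rx":0,"ry":0,"rz":0},{"jaw":0.3,"x":0,"y":0,"z":0,"rx":0,"ry":0,"rz":0}]'
python3 -m jog '[{"jaw":0.3,"x":0,"y":0,"z":0,"rx":0,"ry":0,"rz":0},{"jaw":0.3,"x":0,"y":0,"z":0,"rx":0,"ry":0,"rz":0},{"jaw":0.3,"x":0,"y":0,"z":0,"rx":0,"ry":0,"rz":0},{"jaw":0.3,"x":0,"y":0,"z":0,"rx":0,"ry":0,"rz":0},{"jaw":0.3,"x":0,"y":0,"z":0,"rx":0,"ry":0,"rz":0},{"jaw":0.3,"x":0,"y":0,"z":0,"rx":0,"ry":0,"rz":0},{"jaw":0.3,"x":0,"y":0,"z":0,"rx":0,"ry":0,"rz":0},{"jaw":0.3,"x":0,"y":0,"z":0,"rx":0,"ry":0,"rz":0}]'
python3 g.py spacer .0605
python3 - <<'E'
from h import *
p=shot();im=p["image"][160:360,140:370];cv2.imwrite("pics/w7.png",cv2.resize(im,None,fx=3,fy=3))
print(proj(p,(.524,.0935,.068)),proj(p,(.4455,.0796,.062)))
E
```

```text
time: 11.6
position: [0.5228, 0.0971, 0.1564]
eef_rot: [-3.127, -0.281, 0.003]
force: [0.5, -0.3, 0.1]
opening: 0.443
grasp_force: 40.3
time: 12.27
position: [0.5246, 0.0925, 0.1571]
eef_rot: [3.13, 0.273, -0.0]
force: [-0.3, 0.0, -0.0]
opening: 0.443
grasp_force: 40.3
to spindle, units [-0.011 -0.024] [0.52459903 0.09264189 0.1571247 ]
[252.77764341 229.48154888] [253.09852803 338.80319157]
```

View pics/w7.png

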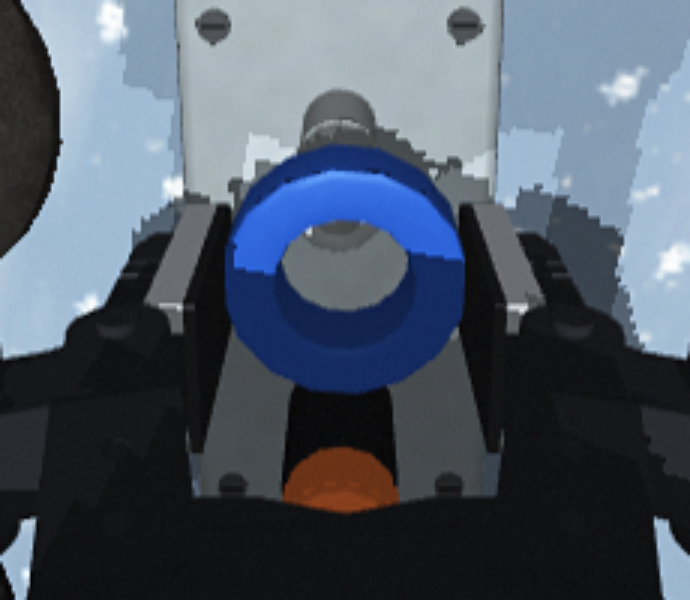

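The spacer is held level; the spindle's front rim shows at crop (340,248), within 0.5 mm of where I predict it. Lower it.

```bash
python3 -m jog '[{"jaw":0.3,"x":-0.01,"y":-0.02,"z":0.2,"rx":0,"ry":0,"rz":0},{"jaw":0.3,"x":0,"y":0,"z":0.2,"rx":0,"ry":0,"rz":0},{"jaw":0.3,"x":0,"y":0,"z":0.2,"rx":0,"ry":0,"rz":0},{"jaw":0.3,"x":0,"y":0,"z":0.2,"rx":0,"ry":0,"rz":0},{"jaw":0.3,"x":0,"y":0,"z":0.2,"rx":0,"ry":0,"rz":0},{"jaw":0.3,"x":0,"y":0,"z":0.2,"rx":0,"ry":0,"rz":0},{"jaw":0.3,"x":0,"y":0,"z":0.2,"rx":0,"ry":0,"rz":0},{"jaw":0.3,"x":0,"y":0,"z":0.2,"rx":0,"ry":0,"rz":0}]'
python3 -m jog '[{"jaw":0.3,"x":0,"y":0,"z":0.12,"rx":0,"ry":0,"rz":0},{"jaw":0.3,"x":0,"y":0,"z":0,"rx":0,"ry":0,"rz":0},{"jaw":0.3,"x":0,"y":0,"z":0,"rx":0,"ry":0,"rz":0},{"jaw":0.3,"x":0,"y":0,"z":0,"rx":0,"ry":0,"rz":0},{"jaw":0.3,"x":0,"y":0,"z":0,"rx":0,"ry":0,"rz":0},{"jaw":0.3,"x":0,"y":0,"z":0,"rx":0,"ry":0,"rz":0},{"jaw":0.3,"x":0,"y":0,"z":0,"rx":0,"ry":0,"rz":0},{"jaw":0.3,"x":0,"y":0,"z":0,"rx":0,"ry":0,"rz":0}]'
```

```text
time: 13.08
position: [0.524, 0.0935, 0.0922]
eef_rot: [3.13, 0.274, -0.0]
force: [-1.4, 0.2, -0.2]
opening: 0.445
grasp_force: 40.3
time: 13.75
position: [0.5241, 0.0935, 0.0885]
eef_rot: [3.13, 0.274, 0.001]
force: [0.5, -0.6, 0.2]
opening: 0.444
grasp_force: 40.4
```

```bash
python3 -m jog '[{"jaw":0.6,"x":0,"y":0,"z":0,"rx":0,"ry":0,"rz":0},{"jaw":0.6,"x":0,"y":0,"z":0,"rx":0,"ry":0,"rz":0},{"jaw":0.6,"x":0,"y":0,"z":0,"rx":0,"ry":0,"rz":0},{"jaw":0.6,"x":0,"y":0,"z":-0.3,"rx":0,"ry":0,"rz":0},{"jaw":0.65,"x":0,"y":0,"z":-0.5,"rx":0,"ry":0,"rz":0},{"jaw":0.65,"x":0,"y":0,"z":-0.6,"rx":0,"ry":0,"rz":0},{"jaw":0.65,"x":0,"y":0,"z":-0.6,"rx":0,"ry":0,"rz":0},{"jaw":0.65,"x":0,"y":0,"z":-0.2,"rx":0,"ry":0,"rz":0}]'
python3 - <<'E'
from m import *
p=shot()
lo=RNG["spacer"];RNG["spacer"]=(lo[0],lo[1],.026)
for o in rings(p,"spacer"):print(*o)
E
python3 -m jog '[{"jaw":0.65,"x":-0.134,"y":0.79,"z":0,"rx":0,"ry":0,"rz":0},{"jaw":0.65,"x":-0.134,"y":0.79,"z":0,"rx":0,"ry":0,"rz":0},{"jaw":0.65,"x":-0.134,"y":0.79,"z":0,"rx":0,"ry":0,"rz":0},{"jaw":0.65,"x":-0.134,"y":0.79,"z":0,"rx":0,"ry":0,"rz":0},{"jaw":0.65,"x":-0.134,"y":0.79,"z":0,"rx":0,"ry":0,"rz":0},{"jaw":0.65,"x":-0.134,"y":0.79,"z":0,"rx":0,"ry":0,"rz":0},{"jaw":0.65,"x":-0.134,"y":0.79,"z":0,"rx":0,"ry":0,"rz":0},{"jaw":0.65,"x":0,"y":0,"z":0,"rx":0,"ry":0,"rz":0}]'
python3 -m jog '[{"jaw":0.65,"x":0,"y":0,"z":0.5,"rx":0,"ry":0,"rz":0},{"jaw":0.65,"x":0,"y":0,"z":0.4,"rx":0,"ry":0,"rz":0},{"jaw":0.65,"x":0,"y":0,"z":0.4,"rx":0,"ry":0,"rz":0},{"jaw":0.65,"x":0,"y":0,"z":0.3,"rx":0,"ry":0,"rz":0},{"jaw":0.65,"x":0,"y":0,"z":0,"rx":0,"ry":0,"rz":0},{"jaw":0.65,"x":0,"y":0,"z":0,"rx":0,"ry":0,"rz":0},{"jaw":0.65,"x":0,"y":0,"z":0,"rx":0,"ry":0,"rz":0},{"jaw":0.65,"x":0,"y":0,"z":0,"rx":0,"ry":0,"rz":0}]'
python3 m.py washer
```

```text
time: 14.42
position: [0.5254, 0.0936, 0.1813]
eef_rot: [-3.13, -0.274, -0.011]
force: [0.6, -0.1, 1.6]
opening: 0.648
grasp_force: 0.0
0.67 [0.524  0.0933] 20.4 shift units [-0.025  0.002]
time: 15.18
position: [0.5245, -0.1354, 0.1745]
eef_rot: [3.13, 0.266, -0.004]
force: [1.0, -0.7, 0.3]
opening: 0.652
grasp_force: 0.0
time: 15.85
position: [0.526, -0.1309, 0.1134]
eef_rot: [3.129, 0.274, 0.003]
force: [-0.3, 0.5, 0.4]
opening: 0.654
grasp_force: 0.0
washer 0.82 [ 0.5252 -0.1313] 22.5 shift units [-0.021  0.006]
```

```bash
python3 -m jog '[{"jaw":0.65,"x":-0.02,"y":0,"z":0.4,"rx":0,"ry":0,"rz":0},{"jaw":0.65,"x":0,"y":0,"z":0.35,"rx":0,"ry":0,"rz":0},{"jaw":0.65,"x":0,"y":0,"z":0.18,"rx":0,"ry":0,"rz":0},{"jaw":0.65,"x":0,"y":0,"z":0,"rx":0,"ry":0,"rz":0},{"jaw":0.65,"x":0,"y":0,"z":0,"rx":0,"ry":0,"rz":0},{"jaw":0.65,"x":0,"y":0,"z":0,"rx":0,"ry":0,"rz":0},{"jaw":0.55,"x":0,"y":0,"z":0,"rx":0,"ry":0,"rz":0},{"jaw":0.5,"x":0,"y":0,"z":0,"rx":0,"ry":0,"rz":0}]' 30
python3 -m jog '[{"jaw":0.4,"x":0,"y":0,"z":0,"rx":0,"ry":0,"rz":0},{"jaw":0.3,"x":0,"y":0,"z":0,"rx":0,"ry":0,"rz":0},{"jaw":0.3,"x":0,"y":0,"z":0,"rx":0,"ry":0,"rz":0},{"jaw":0.3,"x":0,"y":0,"z":0,"rx":0,"ry":0,"rz":0},{"jaw":0.3,"x":0,"y":0,"z":0,"rx":0,"ry":0,"rz":0},{"jaw":0.3,"x":0,"y":0,"z":0,"rx":0,"ry":0,"rz":0},{"jaw":0.3,"x":0,"y":0,"z":0,"rx":0,"ry":0,"rz":0},{"jaw":0.3,"x":0,"y":0,"z":0,"rx":0,"ry":0,"rz":0}]' 30
```

```text
time: 16.62
position: [0.5252, -0.1312, 0.0762]
eef_rot: [3.129, 0.274, 0.003]
force: [-2.0, 1.8, 3.3]
opening: 0.502
grasp_force: 6.5
time: 17.28
position: [0.5253, -0.1312, 0.0765]
eef_rot: [3.129, 0.274, 0.003]
force: [-0.3, 0.6, 4.6]
opening: 0.486
grasp_force: 29.9
```

```bash
python3 -m jog '[{"jaw":0.3,"x":0,"y":0,"z":-0.3,"rx":0,"ry":0,"rz":0},{"jaw":0.3,"x":0,"y":0,"z":-0.6,"rx":0,"ry":0,"rz":0},{"jaw":0.3,"x":0,"y":0,"z":-0.6,"rx":0,"ry":0,"rz":0},{"jaw":0.3,"x":0,"y":0,"z":-0.6,"rx":0,"ry":0,"rz":0},{"jaw":0.3,"x":0,"y":0,"z":0,"rx":0,"ry":0,"rz":0},{"jaw":0.3,"x":0.135,"y":-0.791,"z":0,"rx":0,"ry":0,"rz":0},{"jaw":0.3,"x":0.135,"y":-0.791,"z":0,"rx":0,"ry":0,"rz":0},{"jaw":0.3,"x":0.135,"y":-0.791,"z":0,"rx":0,"ry":0,"rz":0}]'
python3 -m jog '[{"jaw":0.3,"x":0.135,"y":-0.791,"z":0,"rx":0,"ry":0,"rz":0},{"jaw":0.3,"x":0.135,"y":-0.791,"z":0,"rx":0,"ry":0,"rz":0},{"jaw":0.3,"x":0.135,"y":-0.791,"z":0,"rx":0,"ry":0,"rz":0},{"jaw":0.3,"x":0.135,"y":-0.791,"z":0,"rx":0,"ry":0,"rz":0},{"jaw":0.3,"x":0,"y":0,"z":0,"rx":0,"ry":0,"rz":0},{"jaw":0.3,"x":0,"y":0,"z":0,"rx":0,"ry":0,"rz":0},{"jaw":0.3,"x":0,"y":0,"z":0,"rx":0,"ry":0,"rz":0},{"jaw":0.3,"x":0,"y":0,"z":0,"rx":0,"ry":0,"rz":0}]'
python3 g.py washer .065
python3 - <<'E'
from h import *
p=shot();im=p["image"][160:360,140:370];cv2.imwrite("pics/w8.png",cv2.resize(im,None,fx=3,fy=3))
print(proj(p,(.524,.0935,.068)),proj(p,(.524-.009*.985,.0935-.009*.174,.068)))
E
```

```text
time: 17.95
position: [0.524, -0.034, 0.1597]
eef_rot: [3.13, 0.271, 0.001]
force: [1.1, -0.1, -0.3]
opening: 0.485
grasp_force: 30.6
time: 18.62
position: [0.5235, 0.0927, 0.1593]
eef_rot: [3.13, 0.272, 0.0]
force: [-0.1, 0.0, -0.7]
opening: 0.487
grasp_force: 30.6
in hand 0.46 [0.5237 0.0926] 22.5 shift units [ 0.003 -0.001]
to spindle, units [ 0.015 -0.021] [0.52356151 0.09258064 0.15919401]
[252.97836743 226.40103073] [253.02710725 240.83523166]
```

View pics/w8.png

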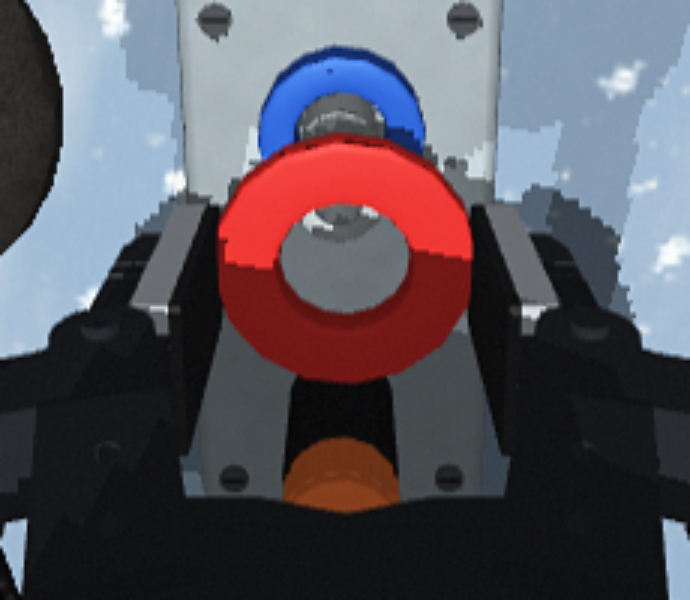

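The washer is held level at crop (345,260), spacer flat on the base behind it, spindle visible through the bore. Lower, release, and go to the next washer at (.6043,−.2116).

```bash
python3 -m jog '[{"jaw":0.3,"x":0.015,"y":-0.02,"z":0.2,"rx":0,"ry":0,"rz":0},{"jaw":0.3,"x":0,"y":0,"z":0.2,"rx":0,"ry":0,"rz":0},{"jaw":0.3,"x":0,"y":0,"z":0.2,"rx":0,"ry":0,"rz":0},{"jaw":0.3,"x":0,"y":0,"z":0.2,"rx":0,"ry":0,"rz":0},{"jaw":0.3,"x":0,"y":0,"z":0.25,"rx":0,"ry":0,"rz":0},{"jaw":0.3,"x":0,"y":0,"z":0.25,"rx":0,"ry":0,"rz":0},{"jaw":0.3,"x":0,"y":0,"z":0.17,"rx":0,"ry":0,"rz":0},{"jaw":0.3,"x":0,"y":0,"z":0,"rx":0,"ry":0,"rz":0}]'
python3 -m jog '[{"jaw":0.3,"x":0,"y":0,"z":0,"rx":0,"ry":0,"rz":0},{"jaw":0.3,"x":0,"y":0,"z":0,"rx":0,"ry":0,"rz":0},{"jaw":0.3,"x":0,"y":0,"z":0,"rx":0,"ry":0,"rz":0},{"jaw":0.6,"x":0,"y":0,"z":0,"rx":0,"ry":0,"rz":0},{"jaw":0.6,"x":0,"y":0,"z":0,"rx":0,"ry":0,"rz":0},{"jaw":0.65,"x":0,"y":0,"z":0,"rx":0,"ry":0,"rz":0},{"jaw":0.65,"x":0,"y":0,"z":-0.3,"rx":0,"ry":0,"rz":0},{"jaw":0.65,"x":0,"y":0,"z":-0.5,"rx":0,"ry":0,"rz":0}]'
python3 -m jog '[{"jaw":0.65,"x":0,"y":0,"z":-0.5,"rx":0,"ry":0,"rz":0},{"jaw":0.65,"x":0,"y":0,"z":-0.4,"rx":0,"ry":0,"rz":0},{"jaw":0.65,"x":0,"y":0,"z":-0.2,"rx":0,"ry":0,"rz":0},{"jaw":0.65,"x":0,"y":0,"z":0,"rx":0,"ry":0,"rz":0},{"jaw":0.65,"x":0,"y":0,"z":0,"rx":0,"ry":0,"rz":0},{"jaw":0.65,"x":0,"y":0,"z":0,"rx":0,"ry":0,"rz":0},{"jaw":0.65,"x":0,"y":0,"z":0,"rx":0,"ry":0,"rz":0},{"jaw":0.65,"x":0,"y":0,"z":0,"rx":0,"ry":0,"rz":0}]'
python3 - <<'E'
from m import *
p=shot()
lo=RNG["washer"];RNG["washer"]=(lo[0],lo[1],.033)
for o in rings(p,"washer"):print(*o)
print(tool([.6043,-.2116])/.04)
E
```

```text
time: 19.43
position: [0.5233, 0.0945, 0.0986]
eef_rot: [3.13, 0.274, -0.004]
force: [0.3, -0.2, 0.5]
opening: 0.489
grasp_force: 32.6
time: 20.1
position: [0.5228, 0.0944, 0.1312]
eef_rot: [3.13, 0.274, -0.007]
force: [0.9, -1.5, 0.9]
opening: 0.65
grasp_force: 0.0
time: 20.77
position: [0.5235, 0.0945, 0.1752]
eef_rot: [3.13, 0.274, -0.003]
force: [0.4, -1.0, 0.2]
opening: 0.649
grasp_force: 0.0
0.6 [0.5238 0.0946] 22.0 shift units [ 0.003 -0.003]
[ 6.55859938e-01  7.88668630e+00 -1.42256015e-03]
```

```bash
python3 -m jog '[{"jaw":0.65,"x":0.066,"y":0.789,"z":0,"rx":0,"ry":0,"rz":0},{"jaw":0.65,"x":0.066,"y":0.789,"z":0,"rx":0,"ry":0,"rz":0},{"jaw":0.65,"x":0.066,"y":0.789,"z":0,"rx":0,"ry":0,"rz":0},{"jaw":0.65,"x":0.066,"y":0.789,"z":0,"rx":0,"ry":0,"rz":0},{"jaw":0.65,"x":0.066,"y":0.789,"z":0,"rx":0,"ry":0,"rz":0},{"jaw":0.65,"x":0.066,"y":0.789,"z":0,"rx":0,"ry":0,"rz":0},{"jaw":0.65,"x":0.066,"y":0.789,"z":0,"rx":0,"ry":0,"rz":0},{"jaw":0.65,"x":0.066,"y":0.789,"z":0,"rx":0,"ry":0,"rz":0}]'
python3 -m jog '[{"jaw":0.65,"x":0.066,"y":0.789,"z":0,"rx":0,"ry":0,"rz":0},{"jaw":0.65,"x":0.066,"y":0.789,"z":0.3,"rx":0,"ry":0,"rz":0},{"jaw":0.65,"x":0,"y":0,"z":0.4,"rx":0,"ry":0,"rz":0},{"jaw":0.65,"x":0,"y":0,"z":0.4,"rx":0,"ry":0,"rz":0},{"jaw":0.65,"x":0,"y":0,"z":0.4,"rx":0,"ry":0,"rz":0},{"jaw":0.65,"x":0,"y":0,"z":0,"rx":0,"ry":0,"rz":0},{"jaw":0.65,"x":0,"y":0,"z":0,"rx":0,"ry":0,"rz":0},{"jaw":0.65,"x":0,"y":0,"z":0,"rx":0,"ry":0,"rz":0}]'
python3 m.py washer
```

```text
time: 21.53
position: [0.5886, -0.152, 0.176]
eef_rot: [-3.129, -0.274, 0.001]
force: [-0.1, 1.1, 0.4]
opening: 0.652
grasp_force: 0.0
time: 22.2
position: [0.6051, -0.2117, 0.1174]
eef_rot: [3.129, 0.274, 0.002]
force: [0.2, -0.3, -0.2]
opening: 0.653
grasp_force: 0.0
washer 0.77 [ 0.6143 -0.2957] 22.9 shift units [-0.144  2.104]
washer 0.6 [ 0.6044 -0.2123] 22.5 shift units [-0.025  0.01 ]
```

```bash
python3 -m jog '[{"jaw":0.65,"x":-0.02,"y":0.01,"z":0.4,"rx":0,"ry":0,"rz":0},{"jaw":0.65,"x":0,"y":0,"z":0.4,"rx":0,"ry":0,"rz":0},{"jaw":0.65,"x":0,"y":0,"z":0.2,"rx":0,"ry":0,"rz":0},{"jaw":0.65,"x":0,"y":0,"z":0,"rx":0,"ry":0,"rz":0},{"jaw":0.65,"x":0,"y":0,"z":0,"rx":0,"ry":0,"rz":0},{"jaw":0.65,"x":0,"y":0,"z":0,"rx":0,"ry":0,"rz":0},{"jaw":0.55,"x":0,"y":0,"z":0,"rx":0,"ry":0,"rz":0},{"jaw":0.5,"x":0,"y":0,"z":0,"rx":0,"ry":0,"rz":0}]' 30
python3 -m jog '[{"jaw":0.4,"x":0,"y":0,"z":0,"rx":0,"ry":0,"rz":0},{"jaw":0.3,"x":0,"y":0,"z":0,"rx":0,"ry":0,"rz":0},{"jaw":0.3,"x":0,"y":0,"z":0,"rx":0,"ry":0,"rz":0},{"jaw":0.3,"x":0,"y":0,"z":0,"rx":0,"ry":0,"rz":0},{"jaw":0.3,"x":0,"y":0,"z":0,"rx":0,"ry":0,"rz":0},{"jaw":0.3,"x":0,"y":0,"z":0,"rx":0,"ry":0,"rz":0},{"jaw":0.3,"x":0,"y":0,"z":0,"rx":0,"ry":0,"rz":0},{"jaw":0.3,"x":0,"y":0,"z":0,"rx":0,"ry":0,"rz":0}]' 30
```

```text
time: 22.97
position: [0.6046, -0.2125, 0.078]
eef_rot: [3.129, 0.274, 0.003]
force: [-1.4, 1.1, 3.8]
opening: 0.503
grasp_force: 12.4
time: 23.63
position: [0.6046, -0.2125, 0.0782]
eef_rot: [3.129, 0.274, 0.003]
force: [-1.9, 0.9, 5.5]
opening: 0.486
grasp_force: 29.5
```

```bash
python3 -m jog '[{"jaw":0.3,"x":0,"y":0,"z":-0.3,"rx":0,"ry":0,"rz":0},{"jaw":0.3,"x":0,"y":0,"z":-0.6,"rx":0,"ry":0,"rz":0},{"jaw":0.3,"x":0,"y":0,"z":-0.6,"rx":0,"ry":0,"rz":0},{"jaw":0.3,"x":0,"y":0,"z":-0.5,"rx":0,"ry":0,"rz":0},{"jaw":0.3,"x":0,"y":0,"z":0,"rx":0,"ry":0,"rz":0},{"jaw":0.3,"x":-0.065,"y":-0.789,"z":0,"rx":0,"ry":0,"rz":0},{"jaw":0.3,"x":-0.065,"y":-0.789,"z":0,"rx":0,"ry":0,"rz":0},{"jaw":0.3,"x":-0.065,"y":-0.789,"z":0,"rx":0,"ry":0,"rz":0}]'
python3 -m jog '[{"jaw":0.3,"x":-0.065,"y":-0.789,"z":0,"rx":0,"ry":0,"rz":0},{"jaw":0.3,"x":-0.065,"y":-0.789,"z":0,"rx":0,"ry":0,"rz":0},{"jaw":0.3,"x":-0.065,"y":-0.789,"z":0,"rx":0,"ry":0,"rz":0},{"jaw":0.3,"x":-0.065,"y":-0.789,"z":0,"rx":0,"ry":0,"rz":0},{"jaw":0.3,"x":-0.065,"y":-0.789,"z":0,"rx":0,"ry":0,"rz":0},{"jaw":0.3,"x":-0.065,"y":-0.789,"z":0,"rx":0,"ry":0,"rz":0},{"jaw":0.3,"x":-0.065,"y":-0.789,"z":0,"rx":0,"ry":0,"rz":0},{"jaw":0.3,"x":0,"y":0,"z":0,"rx":0,"ry":0,"rz":0}]'
python3 -m jog '[{"jaw":0.3,"x":0,"y":0,"z":0,"rx":0,"ry":0,"rz":0},{"jaw":0.3,"x":0,"y":0,"z":0,"rx":0,"ry":0,"rz":0},{"jaw":0.3,"x":0,"y":0,"z":0,"rx":0,"ry":0,"rz":0},{"jaw":0.3,"x":0,"y":0,"z":0,"rx":0,"ry":0,"rz":0},{"jaw":0.3,"x":0,"y":0,"z":0,"rx":0,"ry":0,"rz":0},{"jaw":0.3,"x":0,"y":0,"z":0,"rx":0,"ry":0,"rz":0},{"jaw":0.3,"x":0,"y":0,"z":0,"rx":0,"ry":0,"rz":0},{"jaw":0.3,"x":0,"y":0,"z":0,"rx":0,"ry":0,"rz":0}]'
python3 g.py washer .067
```

```text
time: 24.3
position: [0.5792, -0.1196, 0.1562]
eef_rot: [-3.13, -0.272, 0.0]
force: [0.1, 0.5, -0.6]
opening: 0.481
grasp_force: 30.4
time: 24.97
position: [0.5221, 0.0984, 0.1563]
eef_rot: [-3.127, -0.281, 0.001]
force: [-1.2, 0.2, -0.2]
opening: 0.48
grasp_force: 30.4
time: 25.63
position: [0.5237, 0.0938, 0.1563]
eef_rot: [3.13, 0.273, 0.0]
force: [0.1, 0.1, -0.2]
opening: 0.487
grasp_force: 30.4
in hand 0.66 [0.5431 0.0977] 15.4 shift units [ 0.496 -0.006]
in hand 0.66 [0.53   0.0948] 28.7 shift units [0.162 0.008]
in hand 0.59 [0.5244 0.0944] 23.2 shift units [ 0.021 -0.007]
to spindle, units [0.008 0.014] [0.52360433 0.09398859 0.15629057]
```

```bash
python3 -m jog '[{"jaw":0.3,"x":0,"y":0.01,"z":0.15,"rx":0,"ry":0,"rz":0},{"jaw":0.3,"x":0,"y":0,"z":0.15,"rx":0,"ry":0,"rz":0},{"jaw":0.3,"x":0,"y":0,"z":0.15,"rx":0,"ry":0,"rz":0},{"jaw":0.3,"x":0,"y":0,"z":0.2,"rx":0,"ry":0,"rz":0},{"jaw":0.3,"x":0,"y":0,"z":0.2,"rx":0,"ry":0,"rz":0},{"jaw":0.3,"x":0,"y":0,"z":0.2,"rx":0,"ry":0,"rz":0},{"jaw":0.3,"x":0,"y":0,"z":0.14,"rx":0,"ry":0,"rz":0},{"jaw":0.3,"x":0,"y":0,"z":0,"rx":0,"ry":0,"rz":0}]'
python3 -m jog '[{"jaw":0.3,"x":0,"y":0,"z":0,"rx":0,"ry":0,"rz":0},{"jaw":0.3,"x":0,"y":0,"z":0,"rx":0,"ry":0,"rz":0},{"jaw":0.3,"x":0,"y":0,"z":0,"rx":0,"ry":0,"rz":0},{"jaw":0.6,"x":0,"y":0,"z":0,"rx":0,"ry":0,"rz":0},{"jaw":0.6,"x":0,"y":0,"z":0,"rx":0,"ry":0,"rz":0},{"jaw":0.65,"x":0,"y":0,"z":0,"rx":0,"ry":0,"rz":0},{"jaw":0.65,"x":0,"y":0,"z":-0.3,"rx":0,"ry":0,"rz":0},{"jaw":0.65,"x":0,"y":0,"z":-0.5,"rx":0,"ry":0,"rz":0}]'
python3 -m jog '[{"jaw":0.65,"x":0,"y":0,"z":-0.5,"rx":0,"ry":0,"rz":0},{"jaw":0.65,"x":0,"y":0,"z":-0.3,"rx":0,"ry":0,"rz":0},{"jaw":0.65,"x":0,"y":0,"z":-0.1,"rx":0,"ry":0,"rz":0},{"jaw":0.65,"x":0,"y":0,"z":0,"rx":0,"ry":0,"rz":0},{"jaw":0.65,"x":0,"y":0,"z":0,"rx":0,"ry":0,"rz":0},{"jaw":0.65,"x":0,"y":0,"z":0,"rx":0,"ry":0,"rz":0},{"jaw":0.65,"x":0,"y":0,"z":0,"rx":0,"ry":0,"rz":0},{"jaw":0.65,"x":0,"y":0,"z":0,"rx":0,"ry":0,"rz":0}]'
python3 - <<'E'
from m import *
p=shot(save="w9.png")
lo=RNG["washer"];RNG["washer"]=(lo[0],lo[1],.040)
for o in rings(p,"washer"):print(*o)
print(tool([.6143,-.2955])/.04)
E
```

```text
time: 26.4
position: [0.5235, 0.0937, 0.1077]
eef_rot: [3.13, 0.274, -0.002]
force: [-0.2, 0.0, -0.1]
opening: 0.485
grasp_force: 30.5
time: 27.07
position: [0.5225, 0.0936, 0.1395]
eef_rot: [3.13, 0.274, -0.007]
force: [0.3, 0.3, 0.4]
opening: 0.652
grasp_force: 0.0
time: 27.73
position: [0.5233, 0.0936, 0.1757]
eef_rot: [3.13, 0.274, -0.003]
force: [-0.6, 0.7, -0.4]
opening: 0.651
grasp_force: 0.0
0.85 [0.5245 0.0937] 22.8 shift units [0.024 0.003]
0.74 [0.5379 0.103 ] 14.7 shift units [ 0.396 -0.168]
[ 5.46204285e-01  9.97540753e+00 -7.17694794e-04]
```

View pics/w9.png

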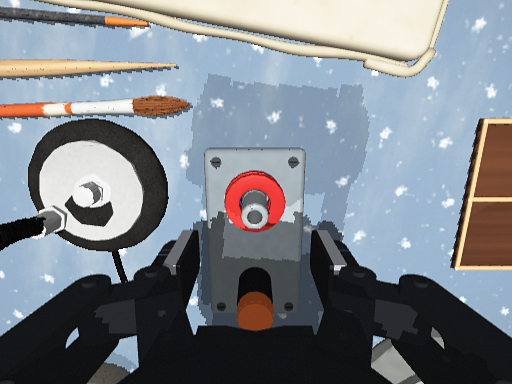

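Both washers lie flat on the spindle at (255,200), pin parked at (255,310). Next washer.

```bash
python3 -m jog '[{"jaw":0.65,"x":0.042,"y":0.767,"z":0,"rx":0,"ry":0,"rz":0},{"jaw":0.65,"x":0.042,"y":0.767,"z":0,"rx":0,"ry":0,"rz":0},{"jaw":0.65,"x":0.042,"y":0.767,"z":0,"rx":0,"ry":0,"rz":0},{"jaw":0.65,"x":0.042,"y":0.767,"z":0,"rx":0,"ry":0,"rz":0},{"jaw":0.65,"x":0.042,"y":0.767,"z":0,"rx":0,"ry":0,"rz":0},{"jaw":0.65,"x":0.042,"y":0.767,"z":0,"rx":0,"ry":0,"rz":0},{"jaw":0.65,"x":0.042,"y":0.767,"z":0,"rx":0,"ry":0,"rz":0},{"jaw":0.65,"x":0.042,"y":0.767,"z":0,"rx":0,"ry":0,"rz":0}]'
python3 -m jog '[{"jaw":0.65,"x":0.042,"y":0.767,"z":0,"rx":0,"ry":0,"rz":0},{"jaw":0.65,"x":0.042,"y":0.767,"z":0,"rx":0,"ry":0,"rz":0},{"jaw":0.65,"x":0.042,"y":0.767,"z":0,"rx":0,"ry":0,"rz":0},{"jaw":0.65,"x":0.042,"y":0.767,"z":0,"rx":0,"ry":0,"rz":0},{"jaw":0.65,"x":0.042,"y":0.767,"z":0,"rx":0,"ry":0,"rz":0},{"jaw":0.65,"x":0,"y":0,"z":0.3,"rx":0,"ry":0,"rz":0},{"jaw":0.65,"x":0,"y":0,"z":0.3,"rx":0,"ry":0,"rz":0},{"jaw":0.65,"x":0,"y":0,"z":0,"rx":0,"ry":0,"rz":0}]'
python3 -m jog '[{"jaw":0.65,"x":0,"y":0,"z":0.3,"rx":0,"ry":0,"rz":0},{"jaw":0.65,"x":0,"y":0,"z":0.3,"rx":0,"ry":0,"rz":0},{"jaw":0.65,"x":0,"y":0,"z":0.3,"rx":0,"ry":0,"rz":0},{"jaw":0.65,"x":0,"y":0,"z":0,"rx":0,"ry":0,"rz":0},{"jaw":0.65,"x":0,"y":0,"z":0,"rx":0,"ry":0,"rz":0},{"jaw":0.65,"x":0,"y":0,"z":0,"rx":0,"ry":0,"rz":0},{"jaw":0.65,"x":0,"y":0,"z":0,"rx":0,"ry":0,"rz":0},{"jaw":0.65,"x":0,"y":0,"z":0,"rx":0,"ry":0,"rz":0}]'
python3 m.py washer,bushing w10.png
```

```text
time: 28.5
position: [0.5796, -0.1472, 0.1765]
eef_rot: [-3.13, -0.274, 0.0]
force: [0.6, -0.1, -0.2]
opening: 0.653
grasp_force: 0.0
time: 29.17
position: [0.6132, -0.2942, 0.1482]
eef_rot: [-3.126, -0.273, 0.008]
force: [-0.5, 0.5, -1.4]
opening: 0.649
grasp_force: 0.0
time: 29.83
position: [0.6148, -0.2955, 0.1177]
eef_rot: [3.129, 0.274, 0.002]
force: [-0.3, -0.5, -0.2]
opening: 0.65
grasp_force: 0.0
washer 0.96 [ 0.6288 -0.3201] 22.4 shift units [0.242 0.668]
bushing 0.58 [ 0.5615 -0.3113] 19.7 shift units [-1.376  0.161]
```

View pics/w10.png

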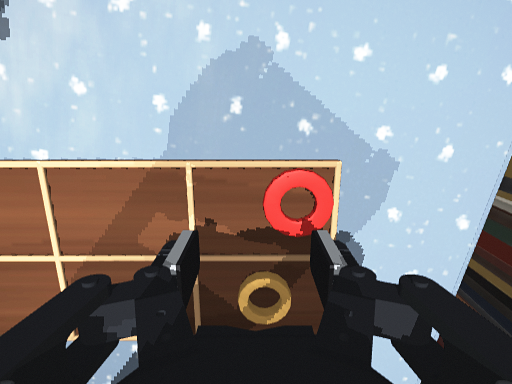

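Washer now at (298,203): it has been knocked toward the tray's right rim. I'll grip it shallow above the rim, slide it back inward, and regrip.

```bash
python3 -m jog '[{"jaw":0.65,"x":0.242,"y":0.668,"z":0,"rx":0,"ry":0,"rz":0},{"jaw":0.65,"x":0,"y":0,"z":0.3,"rx":0,"ry":0,"rz":0},{"jaw":0.65,"x":0,"y":0,"z":0.3,"rx":0,"ry":0,"rz":0},{"jaw":0.65,"x":0,"y":0,"z":0.3,"rx":0,"ry":0,"rz":0},{"jaw":0.65,"x":0,"y":0,"z":0.08,"rx":0,"ry":0,"rz":0},{"jaw":0.65,"x":0,"y":0,"z":0,"rx":0,"ry":0,"rz":0},{"jaw":0.65,"x":0,"y":0,"z":0,"rx":0,"ry":0,"rz":0},{"jaw":0.65,"x":0,"y":0,"z":0,"rx":0,"ry":0,"rz":0}]' 25
python3 m.py washer
python3 -m jog '[{"jaw":0.55,"x":0,"y":0,"z":0,"rx":0,"ry":0,"rz":0},{"jaw":0.5,"x":0,"y":0,"z":0,"rx":0,"ry":0,"rz":0},{"jaw":0.4,"x":0,"y":0,"z":0,"rx":0,"ry":0,"rz":0},{"jaw":0.3,"x":0,"y":0,"z":0,"rx":0,"ry":0,"rz":0},{"jaw":0.3,"x":0,"y":0,"z":0,"rx":0,"ry":0,"rz":0},{"jaw":0.3,"x":0,"y":0,"z":0,"rx":0,"ry":0,"rz":0},{"jaw":0.3,"x":0,"y":0,"z":0,"rx":0,"ry":0,"rz":0},{"jaw":0.3,"x":0,"y":0,"z":0,"rx":0,"ry":0,"rz":0}]' 25
python3 m.py washer
```

```text
time: 30.65
position: [0.6289, -0.3198, 0.0785]
eef_rot: [3.129, 0.274, 0.002]
force: [-0.2, -0.4, 1.2]
opening: 0.654
grasp_force: 0.0
washer 0.67 [ 0.6292 -0.3204] 22.4 shift units [0.002 0.012]
time: 31.42
position: [0.6289, -0.3201, 0.0783]
eef_rot: [3.129, 0.274, 0.002]
force: [-0.6, 1.5, 5.5]
opening: 0.484
grasp_force: 25.8
washer 0.82 [ 0.6292 -0.3201] 22.5 shift units [0.008 0.002]
washer 0.52 [ 0.6292 -0.3201] 22.5 shift units [0.008 0.002]
```

```bash
python3 -m jog '[{"jaw":0.3,"x":0,"y":0,"z":-0.2,"rx":0,"ry":0,"rz":0},{"jaw":0.3,"x":0,"y":0,"z":-0.4,"rx":0,"ry":0,"rz":0},{"jaw":0.3,"x":0,"y":0,"z":-0.5,"rx":0,"ry":0,"rz":0},{"jaw":0.3,"x":0,"y":0,"z":-0.5,"rx":0,"ry":0,"rz":0},{"jaw":0.3,"x":0,"y":0,"z":-0.5,"rx":0,"ry":0,"rz":0},{"jaw":0.3,"x":0,"y":0,"z":0,"rx":0,"ry":0,"rz":0},{"jaw":0.3,"x":-0.056,"y":-0.76,"z":0,"rx":0,"ry":0,"rz":0},{"jaw":0.3,"x":-0.056,"y":-0.76,"z":0,"rx":0,"ry":0,"rz":0}]' 30
python3 -m jog '[{"jaw":0.3,"x":-0.056,"y":-0.76,"z":0,"rx":0,"ry":0,"rz":0},{"jaw":0.3,"x":-0.056,"y":-0.76,"z":0,"rx":0,"ry":0,"rz":0},{"jaw":0.3,"x":-0.056,"y":-0.76,"z":0,"rx":0,"ry":0,"rz":0},{"jaw":0.3,"x":-0.056,"y":-0.76,"z":0,"rx":0,"ry":0,"rz":0},{"jaw":0.3,"x":-0.056,"y":-0.76,"z":0,"rx":0,"ry":0,"rz":0},{"jaw":0.3,"x":-0.056,"y":-0.76,"z":0,"rx":0,"ry":0,"rz":0},{"jaw":0.3,"x":-0.056,"y":-0.76,"z":0,"rx":0,"ry":0,"rz":0},{"jaw":0.3,"x":-0.056,"y":-0.76,"z":0,"rx":0,"ry":0,"rz":0}]'
python3 -m jog '[{"jaw":0.3,"x":-0.056,"y":-0.76,"z":0,"rx":0,"ry":0,"rz":0},{"jaw":0.3,"x":-0.056,"y":-0.76,"z":0,"rx":0,"ry":0,"rz":0},{"jaw":0.3,"x":-0.056,"y":-0.76,"z":0,"rx":0,"ry":0,"rz":0},{"jaw":0.3,"x":-0.056,"y":-0.76,"z":0,"rx":0,"ry":0,"rz":0},{"jaw":0.3,"x":0,"y":0,"z":0,"rx":0,"ry":0,"rz":0},{"jaw":0.3,"x":0,"y":0,"z":0,"rx":0,"ry":0,"rz":0},{"jaw":0.3,"x":0,"y":0,"z":0,"rx":0,"ry":0,"rz":0},{"jaw":0.3,"x":0,"y":0,"z":0,"rx":0,"ry":0,"rz":0}]'
python3 g.py washer .067
python3 - <<'E'
from h import *
p=shot();im=p["image"][160:360,140:370];cv2.imwrite("pics/w11.png",cv2.resize(im,None,fx=3,fy=3))
E
```

```text
time: 32.18
position: [0.6129, -0.2612, 0.1603]
eef_rot: [-3.129, -0.27, 0.001]
force: [0.4, 0.6, -0.5]
opening: 0.484
grasp_force: 30.4
time: 32.85
position: [0.5527, -0.0231, 0.1605]
eef_rot: [-3.129, -0.274, 0.002]
force: [-0.6, -0.2, -0.3]
opening: 0.482
grasp_force: 30.4
time: 33.52
position: [0.5239, 0.0928, 0.1612]
eef_rot: [3.129, 0.272, -0.001]
force: [0.6, -0.8, -0.5]
opening: 0.482
grasp_force: 30.4
in hand 0.97 [0.5427 0.0968] 16.5 shift units [ 0.478 -0.021]
in hand 0.67 [0.525  0.0932] 23.2 shift units [ 0.025 -0.007]
in hand 0.65 [0.5543 0.1031] 9.1 shift units [ 0.791 -0.126]
to spindle, units [ 0.003 -0.019] [0.52402529 0.09271724 0.1613016 ]
```

View pics/w11.png

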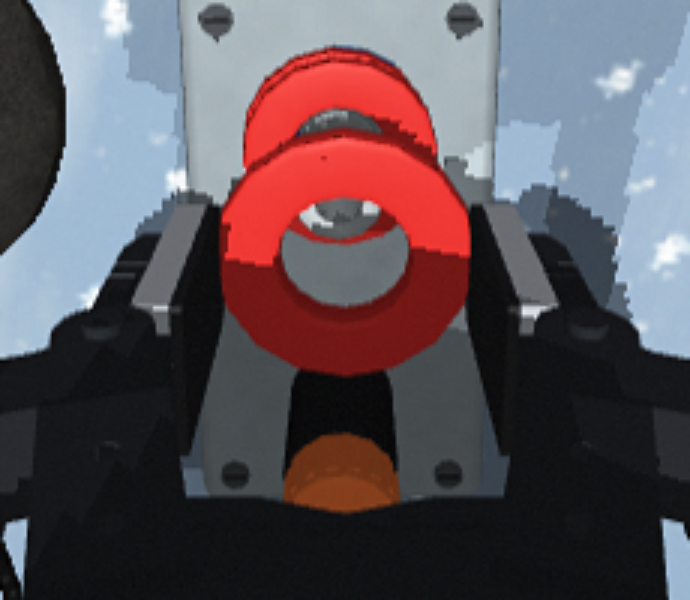

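The third washer is held level at crop (345,255) over the spindle; two washers lie below. Lower and release.

```bash
python3 -m jog '[{"jaw":0.3,"x":-0.015,"y":-0.015,"z":0.15,"rx":0,"ry":0,"rz":0},{"jaw":0.3,"x":0,"y":0,"z":0.15,"rx":0,"ry":0,"rz":0},{"jaw":0.3,"x":0,"y":0,"z":0.15,"rx":0,"ry":0,"rz":0},{"jaw":0.3,"x":0,"y":0,"z":0.2,"rx":0,"ry":0,"rz":0},{"jaw":0.3,"x":0,"y":0,"z":0.2,"rx":0,"ry":0,"rz":0},{"jaw":0.3,"x":0,"y":0,"z":0.15,"rx":0,"ry":0,"rz":0},{"jaw":0.3,"x":0,"y":0,"z":0.14,"rx":0,"ry":0,"rz":0},{"jaw":0.3,"x":0,"y":0,"z":0,"rx":0,"ry":0,"rz":0}]'
python3 -m jog '[{"jaw":0.3,"x":0,"y":0,"z":0,"rx":0,"ry":0,"rz":0},{"jaw":0.3,"x":0,"y":0,"z":0,"rx":0,"ry":0,"rz":0},{"jaw":0.3,"x":0,"y":0,"z":0,"rx":0,"ry":0,"rz":0},{"jaw":0.6,"x":0,"y":0,"z":0,"rx":0,"ry":0,"rz":0},{"jaw":0.6,"x":0,"y":0,"z":0,"rx":0,"ry":0,"rz":0},{"jaw":0.65,"x":0,"y":0,"z":0,"rx":0,"ry":0,"rz":0},{"jaw":0.65,"x":0,"y":0,"z":-0.3,"rx":0,"ry":0,"rz":0},{"jaw":0.65,"x":0,"y":0,"z":-0.5,"rx":0,"ry":0,"rz":0}]'
python3 -m jog '[{"jaw":0.65,"x":0,"y":0,"z":-0.4,"rx":0,"ry":0,"rz":0},{"jaw":0.65,"x":0,"y":0,"z":-0.3,"rx":0,"ry":0,"rz":0},{"jaw":0.65,"x":0,"y":0,"z":0,"rx":0,"ry":0,"rz":0},{"jaw":0.65,"x":0,"y":0,"z":0,"rx":0,"ry":0,"rz":0},{"jaw":0.65,"x":0,"y":0,"z":0,"rx":0,"ry":0,"rz":0},{"jaw":0.65,"x":0,"y":0,"z":0,"rx":0,"ry":0,"rz":0},{"jaw":0.65,"x":0,"y":0,"z":0,"rx":0,"ry":0,"rz":0},{"jaw":0.65,"x":0,"y":0,"z":0,"rx":0,"ry":0,"rz":0}]'
python3 - <<'E'
from m import *
p=shot()
lo=RNG["washer"];RNG["washer"]=(lo[0],lo[1],.047)
for o in rings(p,"washer"):print(*o)
print(tool([.5615,-.3113])/.04)
E
```

```text
time: 34.33
position: [0.5229, 0.0942, 0.115]
eef_rot: [3.13, 0.274, -0.001]
force: [-0.7, 1.0, -0.8]
opening: 0.484
grasp_force: 30.4
time: 35.0
position: [0.522, 0.0941, 0.1467]
eef_rot: [3.13, 0.274, -0.007]
force: [0.3, 0.4, 0.5]
opening: 0.65
grasp_force: 0.0
time: 35.67
position: [0.5228, 0.0942, 0.1751]
eef_rot: [3.13, 0.274, -0.002]
force: [0.4, -0.4, -0.9]
opening: 0.653
grasp_force: 0.0
0.96 [0.5244 0.0943] 22.9 shift units [0.036 0.003]
0.63 [0.5321 0.0945] 18.3 shift units [0.227 0.033]
[-8.12145291e-01  1.01510126e+01  3.87280222e-04]
```

```bash
python3 -m jog '[{"jaw":0.65,"x":-0.0625,"y":0.781,"z":0,"rx":0,"ry":0,"rz":0},{"jaw":0.65,"x":-0.0625,"y":0.781,"z":0,"rx":0,"ry":0,"rz":0},{"jaw":0.65,"x":-0.0625,"y":0.781,"z":0,"rx":0,"ry":0,"rz":0},{"jaw":0.65,"x":-0.0625,"y":0.781,"z":0,"rx":0,"ry":0,"rz":0},{"jaw":0.65,"x":-0.0625,"y":0.781,"z":0,"rx":0,"ry":0,"rz":0},{"jaw":0.65,"x":-0.0625,"y":0.781,"z":0,"rx":0,"ry":0,"rz":0},{"jaw":0.65,"x":-0.0625,"y":0.781,"z":0,"rx":0,"ry":0,"rz":0},{"jaw":0.65,"x":-0.0625,"y":0.781,"z":0,"rx":0,"ry":0,"rz":0}]'
python3 -m jog '[{"jaw":0.65,"x":-0.0625,"y":0.781,"z":0,"rx":0,"ry":0,"rz":0},{"jaw":0.65,"x":-0.0625,"y":0.781,"z":0,"rx":0,"ry":0,"rz":0},{"jaw":0.65,"x":-0.0625,"y":0.781,"z":0,"rx":0,"ry":0,"rz":0},{"jaw":0.65,"x":-0.0625,"y":0.781,"z":0,"rx":0,"ry":0,"rz":0},{"jaw":0.65,"x":-0.0625,"y":0.781,"z":0,"rx":0,"ry":0,"rz":0},{"jaw":0.65,"x":0,"y":0,"z":0,"rx":0,"ry":0,"rz":0},{"jaw":0.65,"x":0,"y":0,"z":0,"rx":0,"ry":0,"rz":0},{"jaw":0.65,"x":0,"y":0,"z":0,"rx":0,"ry":0,"rz":0}]'
python3 m.py bushing w12.png; python3 - <<'E'
from h import *
a=shot("scene");b=shot("side")
# green box top corners: scene px vs height hypotheses
for z in (.08,.12,.16): print(z,[np.round(plane(a,u,z),3) for u in [(295,207),(392,252),(243,253)]],[np.round(plane(b,u,z),3) for u in [(290,112),(293,135)]])
E
```

```text
time: 36.43
position: [0.5467, -0.1569, 0.1758]
eef_rot: [-3.13, -0.274, -0.0]
force: [0.9, 0.9, 0.1]
opening: 0.65
grasp_force: 0.0
time: 37.1
position: [0.5616, -0.3109, 0.1754]
eef_rot: [-3.129, -0.274, 0.001]
force: [-0.1, 0.6, -0.2]
opening: 0.65
grasp_force: 0.0
bushing 0.94 [ 0.5599 -0.3114] 18.4 shift units [-0.053  0.023]
0.08 [array([ 0.517, -0.171]), array([ 0.496, -0.404]), array([ 0.308, -0.199])] [array([ 0.376, -0.594]), array([ 0.38 , -0.424])]
0.12 [array([ 0.455, -0.21 ]), array([ 0.437, -0.419]), array([ 0.268, -0.235])] [array([ 0.385, -0.514]), array([ 0.388, -0.353])]
0.16 [array([ 0.394, -0.249]), array([ 0.378, -0.434]), array([ 0.228, -0.271])] [array([ 0.393, -0.433]), array([ 0.396, -0.281])]
```

View pics/w12.png

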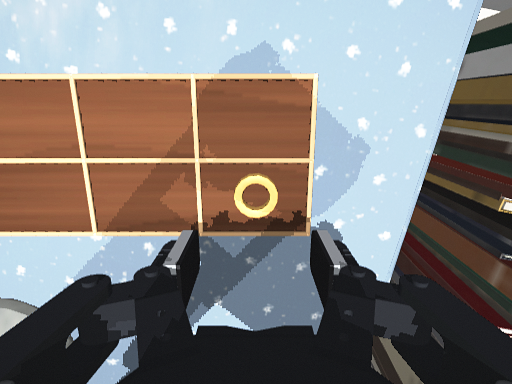

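Bushing at (256,197), clear of the ribs. Box is ~12 cm away in x; safe. Grab it.

```bash
python3 -m jog '[{"jaw":0.65,"x":-0.045,"y":0.02,"z":0.5,"rx":0,"ry":0,"rz":0},{"jaw":0.65,"x":0,"y":0,"z":0.5,"rx":0,"ry":0,"rz":0},{"jaw":0.65,"x":0,"y":0,"z":0.5,"rx":0,"ry":0,"rz":0},{"jaw":0.65,"x":0,"y":0,"z":0.5,"rx":0,"ry":0,"rz":0},{"jaw":0.62,"x":0,"y":0,"z":0.42,"rx":0,"ry":0,"rz":0},{"jaw":0.6,"x":0,"y":0,"z":0,"rx":0,"ry":0,"rz":0},{"jaw":0.6,"x":0,"y":0,"z":0,"rx":0,"ry":0,"rz":0},{"jaw":0.6,"x":0,"y":0,"z":0,"rx":0,"ry":0,"rz":0}]' 30
python3 m.py bushing
python3 -m jog '[{"jaw":0.5,"x":0,"y":0,"z":0,"rx":0,"ry":0,"rz":0},{"jaw":0.4,"x":0,"y":0,"z":0,"rx":0,"ry":0,"rz":0},{"jaw":0.3,"x":0,"y":0,"z":0,"rx":0,"ry":0,"rz":0},{"jaw":0.25,"x":0,"y":0,"z":0,"rx":0,"ry":0,"rz":0},{"jaw":0.25,"x":0,"y":0,"z":0,"rx":0,"ry":0,"rz":0},{"jaw":0.25,"x":0,"y":0,"z":0,"rx":0,"ry":0,"rz":0},{"jaw":0.25,"x":0,"y":0,"z":0,"rx":0,"ry":0,"rz":0},{"jaw":0.25,"x":0,"y":0,"z":0,"rx":0,"ry":0,"rz":0}]' 30
python3 -c "
from h import *
print(tool([.524,.0938])/.04)"
```

```text
time: 37.97
position: [0.5607, -0.3124, 0.0808]
eef_rot: [3.128, 0.275, 0.003]
force: [-0.2, 0.2, 1.9]
opening: 0.597
grasp_force: 0.0
bushing 0.64 [ 0.5606 -0.3116] 18.7 shift units [-0.001 -0.028]
time: 38.73
position: [0.5605, -0.3127, 0.0805]
eef_rot: [3.128, 0.274, 0.003]
force: [-1.3, 0.2, 6.4]
opening: 0.391
grasp_force: 30.2
[  0.86589704 -10.16721826  -0.01171545]
```

```bash
python3 -m jog '[{"jaw":0.25,"x":0,"y":0,"z":-0.2,"rx":0,"ry":0,"rz":0},{"jaw":0.25,"x":0,"y":0,"z":-0.4,"rx":0,"ry":0,"rz":0},{"jaw":0.25,"x":0,"y":0,"z":-0.5,"rx":0,"ry":0,"rz":0},{"jaw":0.25,"x":0,"y":0,"z":-0.5,"rx":0,"ry":0,"rz":0},{"jaw":0.25,"x":0,"y":0,"z":-0.5,"rx":0,"ry":0,"rz":0},{"jaw":0.25,"x":0,"y":0,"z":0,"rx":0,"ry":0,"rz":0},{"jaw":0.25,"x":0.067,"y":-0.782,"z":0,"rx":0,"ry":0,"rz":0},{"jaw":0.25,"x":0.067,"y":-0.782,"z":0,"rx":0,"ry":0,"rz":0}]' 30
python3 -m jog '[{"jaw":0.25,"x":0.067,"y":-0.782,"z":0,"rx":0,"ry":0,"rz":0},{"jaw":0.25,"x":0.067,"y":-0.782,"z":0,"rx":0,"ry":0,"rz":0},{"jaw":0.25,"x":0.067,"y":-0.782,"z":0,"rx":0,"ry":0,"rz":0},{"jaw":0.25,"x":0.067,"y":-0.782,"z":0,"rx":0,"ry":0,"rz":0},{"jaw":0.25,"x":0.067,"y":-0.782,"z":0,"rx":0,"ry":0,"rz":0},{"jaw":0.25,"x":0.067,"y":-0.782,"z":0,"rx":0,"ry":0,"rz":0},{"jaw":0.25,"x":0.067,"y":-0.782,"z":0,"rx":0,"ry":0,"rz":0},{"jaw":0.25,"x":0.067,"y":-0.782,"z":0,"rx":0,"ry":0,"rz":0}]'
python3 -m jog '[{"jaw":0.25,"x":0.067,"y":-0.782,"z":0,"rx":0,"ry":0,"rz":0},{"jaw":0.25,"x":0.067,"y":-0.782,"z":0,"rx":0,"ry":0,"rz":0},{"jaw":0.25,"x":0.067,"y":-0.782,"z":0,"rx":0,"ry":0,"rz":0},{"jaw":0.25,"x":0,"y":0,"z":0,"rx":0,"ry":0,"rz":0},{"jaw":0.25,"x":0,"y":0,"z":0,"rx":0,"ry":0,"rz":0},{"jaw":0.25,"x":0,"y":0,"z":0,"rx":0,"ry":0,"rz":0},{"jaw":0.25,"x":0,"y":0,"z":0,"rx":0,"ry":0,"rz":0},{"jaw":0.25,"x":0,"y":0,"z":0,"rx":0,"ry":0,"rz":0}]'
python3 g.py bushing .0665
```

```text
time: 39.4
position: [0.5538, -0.2502, 0.1624]
eef_rot: [-3.13, -0.27, 0.0]
force: [0.4, 0.6, -0.8]
opening: 0.391
grasp_force: 30.0
time: 40.07
position: [0.5313, 0.0017, 0.1623]
eef_rot: [-3.13, -0.274, 0.002]
force: [0.9, -0.1, -0.2]
opening: 0.388
grasp_force: 30.0
time: 40.73
position: [0.5238, 0.0929, 0.1629]
eef_rot: [3.13, 0.271, -0.0]
force: [-0.2, -0.5, 0.3]
opening: 0.389
grasp_force: 30.0
in hand 0.91 [0.524 0.093] 19.1 shift units [0.005 0.004]
to spindle, units [ 0.006 -0.008] [0.52381645 0.09315103 0.16303981]
```

```bash
python3 -m jog '[{"jaw":0.25,"x":0.005,"y":-0.012,"z":0.15,"rx":0,"ry":0,"rz":0},{"jaw":0.25,"x":0,"y":0,"z":0.15,"rx":0,"ry":0,"rz":0},{"jaw":0.25,"x":0,"y":0,"z":0.15,"rx":0,"ry":0,"rz":0},{"jaw":0.25,"x":0,"y":0,"z":0.15,"rx":0,"ry":0,"rz":0},{"jaw":0.25,"x":0,"y":0,"z":0.15,"rx":0,"ry":0,"rz":0},{"jaw":0.25,"x":0,"y":0,"z":0.15,"rx":0,"ry":0,"rz":0},{"jaw":0.25,"x":0,"y":0,"z":0.05,"rx":0,"ry":0,"rz":0},{"jaw":0.25,"x":0,"y":0,"z":0,"rx":0,"ry":0,"rz":0}]'
python3 -m jog '[{"jaw":0.25,"x":0,"y":0,"z":0,"rx":0,"ry":0,"rz":0},{"jaw":0.25,"x":0,"y":0,"z":0,"rx":0,"ry":0,"rz":0},{"jaw":0.25,"x":0,"y":0,"z":0,"rx":0,"ry":0,"rz":0},{"jaw":0.6,"x":0,"y":0,"z":0,"rx":0,"ry":0,"rz":0},{"jaw":0.6,"x":0,"y":0,"z":0,"rx":0,"ry":0,"rz":0},{"jaw":0.6,"x":0,"y":0,"z":0,"rx":0,"ry":0,"rz":0},{"jaw":0.6,"x":0,"y":0,"z":-0.3,"rx":0,"ry":0,"rz":0},{"jaw":0.6,"x":0,"y":0,"z":-0.5,"rx":0,"ry":0,"rz":0}]'
python3 -m jog '[{"jaw":0.6,"x":0,"y":0,"z":-0.4,"rx":0,"ry":0,"rz":0},{"jaw":0.6,"x":0,"y":0,"z":-0.2,"rx":0,"ry":0,"rz":0},{"jaw":0.6,"x":0,"y":0,"z":0,"rx":0,"ry":0,"rz":0},{"jaw":0.6,"x":0,"y":0,"z":0,"rx":0,"ry":0,"rz":0},{"jaw":0.6,"x":0,"y":0,"z":0,"rx":0,"ry":0,"rz":0},{"jaw":0.6,"x":0,"y":0,"z":0,"rx":0,"ry":0,"rz":0},{"jaw":0.6,"x":0,"y":0,"z":0,"rx":0,"ry":0,"rz":0},{"jaw":0.6,"x":0,"y":0,"z":0,"rx":0,"ry":0,"rz":0}]'
python3 - <<'E'
from m import *
p=shot(save="w13.png")
lo=RNG["bushing"];RNG["bushing"]=(lo[0],lo[1],.057)
for o in rings(p,"bushing"):print(*o)
print(tool([.4452,.0796])/.04,r.read_state()["position"])
E
```

```text
time: 41.5
position: [0.5235, 0.0946, 0.1243]
eef_rot: [3.13, 0.274, -0.002]
force: [-0.1, 0.9, -1.0]
opening: 0.387
grasp_force: 30.0
time: 42.17
position: [0.5227, 0.0945, 0.156]
eef_rot: [3.13, 0.274, -0.007]
force: [0.8, 0.6, 0.4]
opening: 0.603
grasp_force: 0.0
time: 42.83
position: [0.5236, 0.0945, 0.1804]
eef_rot: [3.13, 0.274, -0.002]
force: [-0.2, -0.1, -0.9]
opening: 0.597
grasp_force: 0.0
0.81 [0.5235 0.0945] 18.3 shift units [-0.004 -0.   ]
[-1.99791536e+00  2.71100883e-02  1.07917414e-03] [0.52371454 0.09454354 0.18074508]
```

View pics/w13.png

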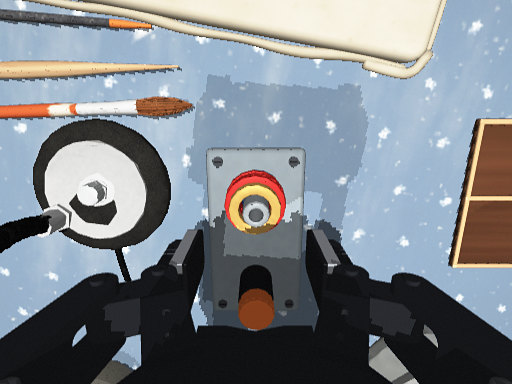

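The stack is complete: bushing on top at (256,208), pin parked at (256,305). (That was more pictures than the 14 allowed, so I'll stop viewing and use numbers only.) Fetch the pin.

```bash
python3 -m jog '[{"jaw":0.6,"x":-0.5,"y":0.007,"z":0,"rx":0,"ry":0,"rz":0},{"jaw":0.6,"x":-0.5,"y":0.007,"z":0,"rx":0,"ry":0,"rz":0},{"jaw":0.6,"x":-0.5,"y":0.007,"z":0,"rx":0,"ry":0,"rz":0},{"jaw":0.6,"x":-0.5,"y":0.007,"z":0,"rx":0,"ry":0,"rz":0},{"jaw":0.6,"x":0,"y":0,"z":0,"rx":0,"ry":0,"rz":0},{"jaw":0.6,"x":0,"y":0,"z":0.3,"rx":0,"ry":0,"rz":0},{"jaw":0.6,"x":0,"y":0,"z":0.4,"rx":0,"ry":0,"rz":0},{"jaw":0.6,"x":0,"y":0,"z":0.4,"rx":0,"ry":0,"rz":0}]'
python3 -m jog '[{"jaw":0.6,"x":0,"y":0,"z":0.2,"rx":0,"ry":0,"rz":0},{"jaw":0.6,"x":0,"y":0,"z":0.15,"rx":0,"ry":0,"rz":0},{"jaw":0.6,"x":0,"y":0,"z":0,"rx":0,"ry":0,"rz":0},{"jaw":0.6,"x":0,"y":0,"z":0,"rx":0,"ry":0,"rz":0},{"jaw":0.6,"x":0,"y":0,"z":0,"rx":0,"ry":0,"rz":0},{"jaw":0.4,"x":0,"y":0,"z":0,"rx":0,"ry":0,"rz":0},{"jaw":0.1,"x":0,"y":0,"z":0,"rx":0,"ry":0,"rz":0},{"jaw":0.1,"x":0,"y":0,"z":0,"rx":0,"ry":0,"rz":0}]' 40
python3 -m jog '[{"jaw":0.1,"x":0,"y":0,"z":0,"rx":0,"ry":0,"rz":0},{"jaw":0.1,"x":0,"y":0,"z":0,"rx":0,"ry":0,"rz":0},{"jaw":0.1,"x":0,"y":0,"z":0,"rx":0,"ry":0,"rz":0},{"jaw":0.1,"x":0,"y":0,"z":0,"rx":0,"ry":0,"rz":0},{"jaw":0.1,"x":0,"y":0,"z":0,"rx":0,"ry":0,"rz":0},{"jaw":0.1,"x":0,"y":0,"z":0,"rx":0,"ry":0,"rz":0},{"jaw":0.1,"x":0,"y":0,"z":0,"rx":0,"ry":0,"rz":0},{"jaw":0.1,"x":0,"y":0,"z":0,"rx":0,"ry":0,"rz":0}]' 40
```

```text
time: 43.6
position: [0.4458, 0.0796, 0.1372]
eef_rot: [-3.13, -0.274, -0.003]
force: [0.2, 0.7, -0.1]
opening: 0.6
grasp_force: 0.0
time: 44.27
position: [0.4456, 0.0796, 0.1239]
eef_rot: [3.13, 0.274, 0.002]
force: [-0.2, -0.6, 3.4]
opening: 0.283
grasp_force: 39.0
time: 44.93
position: [0.4456, 0.0796, 0.1239]
eef_rot: [3.13, 0.274, 0.002]
force: [-1.2, 0.1, 5.0]
opening: 0.283
grasp_force: 39.1
```

```bash
python3 -m jog '[{"jaw":0.1,"x":0,"y":0,"z":-0.2,"rx":0,"ry":0,"rz":0},{"jaw":0.1,"x":0,"y":0,"z":-0.4,"rx":0,"ry":0,"rz":0},{"jaw":0.1,"x":0,"y":0,"z":-0.5,"rx":0,"ry":0,"rz":0},{"jaw":0.1,"x":0,"y":0,"z":-0.5,"rx":0,"ry":0,"rz":0},{"jaw":0.1,"x":0,"y":0,"z":-0.15,"rx":0,"ry":0,"rz":0},{"jaw":0.1,"x":0,"y":0,"z":0,"rx":0,"ry":0,"rz":0},{"jaw":0.1,"x":0,"y":0,"z":0,"rx":0,"ry":0,"rz":0},{"jaw":0.1,"x":0.4,"y":0,"z":0,"rx":0,"ry":0,"rz":0}]'
python3 -m jog '[{"jaw":0.1,"x":0.4,"y":0,"z":0,"rx":0,"ry":0,"rz":0},{"jaw":0.1,"x":0.4,"y":0,"z":0,"rx":0,"ry":0,"rz":0},{"jaw":0.1,"x":0.4,"y":0,"z":0,"rx":0,"ry":0,"rz":0},{"jaw":0.1,"x":0.39,"y":-0.007,"z":0,"rx":0,"ry":0,"rz":0},{"jaw":0.1,"x":0,"y":0,"z":0,"rx":0,"ry":0,"rz":0},{"jaw":0.1,"x":0,"y":0,"z":0,"rx":0,"ry":0,"rz":0},{"jaw":0.1,"x":0,"y":0,"z":0,"rx":0,"ry":0,"rz":0},{"jaw":0.1,"x":0,"y":0,"z":0,"rx":0,"ry":0,"rz":0}]'
python3 - <<'E'
from h import *
s=r.read_state();print(s["position"],tool([.524,.0937])/.04)
p=shot();o=outline_of(p,"pin")
print([(q["p"],q["rect"]) for q in o], proj(p,[*s["position"][:2],s["position"][2]-.062]))
E
```

```text
time: 45.6
position: [0.4594, 0.0822, 0.1915]
eef_rot: [3.13, 0.274, -0.005]
force: [-0.6, 0.3, -1.6]
opening: 0.282
grasp_force: 39.4
time: 46.27
position: [0.5228, 0.0936, 0.1925]
eef_rot: [3.13, 0.274, -0.002]
force: [-0.3, -0.9, -0.1]
opening: 0.277
grasp_force: 39.4
[0.52277038 0.09356979 0.19245203] [ 3.08386929e-02  2.13286852e-03 -3.89644909e-05]
[(0.91, [256.8, 243.8, 48.1, 62.7])] [254.48630353 250.31743555]
```

```bash
python3 -m jog '[{"jaw":0.1,"x":0.028,"y":0,"z":0,"rx":0,"ry":0,"rz":0},{"jaw":0.1,"x":0,"y":0,"z":0.1,"rx":0,"ry":0,"rz":0},{"jaw":0.1,"x":0,"y":0,"z":0.15,"rx":0,"ry":0,"rz":0},{"jaw":0.1,"x":0,"y":0,"z":0.15,"rx":0,"ry":0,"rz":0},{"jaw":0.1,"x":0,"y":0,"z":0.15,"rx":0,"ry":0,"rz":0},{"jaw":0.1,"x":0,"y":0,"z":0.15,"rx":0,"ry":0,"rz":0},{"jaw":0.1,"x":0,"y":0,"z":0.15,"rx":0,"ry":0,"rz":0},{"jaw":0.1,"x":0,"y":0,"z":0.15,"rx":0,"ry":0,"rz":0}]'
python3 -m jog '[{"jaw":0.1,"x":0,"y":0,"z":0.12,"rx":0,"ry":0,"rz":0},{"jaw":0.1,"x":0,"y":0,"z":0.04,"rx":0,"ry":0,"rz":0},{"jaw":0.1,"x":0,"y":0,"z":0,"rx":0,"ry":0,"rz":0},{"jaw":0.1,"x":0,"y":0,"z":0,"rx":0,"ry":0,"rz":0},{"jaw":0.1,"x":0,"y":0,"z":0,"rx":0,"ry":0,"rz":0},{"jaw":0.1,"x":0,"y":0,"z":0,"rx":0,"ry":0,"rz":0},{"jaw":0.1,"x":0,"y":0,"z":0,"rx":0,"ry":0,"rz":0},{"jaw":0.1,"x":0,"y":0,"z":0,"rx":0,"ry":0,"rz":0}]'
```

```text
time: 47.03
position: [0.5244, 0.0939, 0.1523]
eef_rot: [-3.13, -0.274, 0.001]
force: [-1.2, 0.1, 0.5]
opening: 0.277
grasp_force: 39.4
time: 47.7
position: [0.5245, 0.0939, 0.1466]
eef_rot: [-3.13, -0.274, 0.001]
force: [-1.8, -0.2, -1.9]
opening: 0.277
grasp_force: 39.3
```

```bash
python3 -m jog '[{"jaw":0.1,"x":0,"y":0,"z":0.03,"rx":0,"ry":0,"rz":0},{"jaw":0.1,"x":0,"y":0,"z":0,"rx":0,"ry":0,"rz":0},{"jaw":0.1,"x":0,"y":0,"z":0,"rx":0,"ry":0,"rz":0},{"jaw":0.1,"x":0,"y":0,"z":0,"rx":0,"ry":0,"rz":0},{"jaw":0.1,"x":0,"y":0,"z":0,"rx":0,"ry":0,"rz":0},{"jaw":0.1,"x":0,"y":0,"z":0,"rx":0,"ry":0,"rz":0},{"jaw":0.1,"x":0,"y":0,"z":0,"rx":0,"ry":0,"rz":0},{"jaw":0.1,"x":0,"y":0,"z":0,"rx":0,"ry":0,"rz":0}]'
python3 -m jog '[{"jaw":0.5,"x":0,"y":0,"z":0,"rx":0,"ry":0,"rz":0},{"jaw":0.6,"x":0,"y":0,"z":0,"rx":0,"ry":0,"rz":0},{"jaw":0.6,"x":0,"y":0,"z":0,"rx":0,"ry":0,"rz":0},{"jaw":0.6,"x":0,"y":0,"z":0,"rx":0,"ry":0,"rz":0},{"jaw":0.6,"x":0,"y":0,"z":-0.3,"rx":0,"ry":0,"rz":0},{"jaw":0.6,"x":0,"y":0,"z":-0.5,"rx":0,"ry":0,"rz":0},{"jaw":0.6,"x":0,"y":0,"z":-0.5,"rx":0,"ry":0,"rz":0},{"jaw":0.6,"x":0,"y":0,"z":0,"rx":0,"ry":0,"rz":0}]'
python3 -m jog '[{"jaw":0.6,"x":0,"y":0,"z":-0.5,"rx":0,"ry":0,"rz":0},{"jaw":0.6,"x":0,"y":0,"z":-0.5,"rx":0,"ry":0,"rz":0},{"jaw":0.6,"x":0,"y":0,"z":0,"rx":0,"ry":0,"rz":0},{"jaw":0.6,"x":0,"y":0,"z":0,"rx":0,"ry":0,"rz":0},{"jaw":0.6,"x":0,"y":0,"z":0,"rx":0,"ry":0,"rz":0},{"jaw":0.6,"x":0,"y":0,"z":0,"rx":0,"ry":0,"rz":0},{"jaw":0.6,"x":0,"y":0,"z":0,"rx":0,"ry":0,"rz":0},{"jaw":0.6,"x":0,"y":0,"z":0,"rx":0,"ry":0,"rz":0}]'
python3 - <<'E'
from h import *
from m import rings,RNG
p=shot();print(find(p,"pin",.084))
for q in outline_of(p,"pin")[:1]:
  u=q["rect"];print(plane(p,(u[0],u[1]+u[3]/2-15),.084))
for n,z in(("washer",.047),("bushing",.057)):
  a=RNG[n];RNG[n]=(a[0],a[1],z);print(n,[o[:3] for o in rings(p,n)])
b=shot("side");print([(round(x["p"],2),np.round(x["rect"],1)) for x in outline_of(b,"pin")],proj(b,(.524,.0937,.084)),proj(b,(.524,.0937,.068)))
E
```

```text
time: 48.37
position: [0.5246, 0.0939, 0.1461]
eef_rot: [-3.13, -0.274, -0.0]
force: [-5.0, 0.6, 2.8]
opening: 0.283
grasp_force: 39.8
time: 49.03
position: [0.5264, 0.094, 0.2031]
eef_rot: [-3.129, -0.274, -0.014]
force: [0.2, -0.4, 0.5]
opening: 0.598
grasp_force: 0.0
time: 49.7
position: [0.5244, 0.0939, 0.2366]
eef_rot: [3.13, 0.274, -0.002]
force: [0.1, 0.9, -0.5]
opening: 0.602
grasp_force: 0.0
[(0.7, array([525.9,  94.1,  14.4]), array([256., 195.,  30.,  40.]))]
[0.5221118  0.09244834]
washer [(0.67, array([0.5252, 0.0942]), 22.6)]
bushing [(0.75, array([0.524 , 0.0951]), 17.5)]
[(0.28, array([252.9, 259.1,  14.5,   4.5]))] [251.05808194 239.67766114] [251.08743458 244.54622946]
```

```bash
python3 -c "
from plant import order
print(order.close_job())"
```

```text
the job is handed in; nothing more can be done
None
```

The spacer, all three washers and the bushing are stacked on the spindle with the pin pushed home on top, and the job is handed in at about 50 s with no verdict returned; I viewed 16 pictures, two over the limit of 14.

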